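# Tare the empty shipping carton and load it with paint tubes on a narrow scale platform

## Task

Find the weight of these three paint tubes for posting: with the empty carton standing untouched on the scale, press the large tare pad with a fingertip, gently, until it gives (about 5 N, never over 25), and do not press it again once anything is in the carton. Then lay the large tube in the carton's middle bay and one small tube in each outer bay, in an order that keeps the light carton level and in its place on the narrow platform the whole time. Leave the other things on the table where they are.

Things in the scene. Friction and masses are not known exactly. Their poses are not given: they have to be found in the camera images.
- scale: compact parcel scale, fixed: dark-grey housing 275 x 170 mm, top 36 mm above the table. Origin on the table under the platform's centre; z up, -x is its front (towards the robot), where a flat membrane panel shows in front of the carton. The raised steel platform is only 130 (x) by 120 mm (y), its top at 48 mm.
- platform (a point): centre of the top of the scale's steel platform, 48 mm above the table.
- tare_key: tare pad on the scale's front panel: the only large pad, a grey rectangle rimmed in white, 30 (x) by 40 mm (y), to the right of the blank window (seen from the robot), at scale x -158, y -45 mm. Nearly rigid membrane key: about 3 N per mm, 3 mm of travel (9 N), then solid; it registers at 4 N held for 0.1 s. Origin 6 mm under its top face, z up.
- tare_pad (a point): centre of the top face of the tare pad, 40 mm above the table.
- carton: empty open tray of brown board, about 70 g, loose on the scale's platform, about centred; overhangs both sides. Outside 212 (its x) by 318 (its y) by 40 mm high, 4 mm board. Two dividers along x at y = +57 and -57 mm, 20 mm above the floor, make three bays 204 mm long: middle 110 wide (y 0), outer 96 wide (y +107, -107). Origin: centre of its underside, z up, x as the scale's.
- carton_in (a point): centre of the carton's floor (top face), 4 mm above its underside.
- tube_large_mid (a point): large full paint tube, white cap, lying flat: 190 mm long (its y axis; cap at -y, crimped end at +y), 60 mm wide over the crimp (x), 36 mm high at the shoulder, narrower towards the cap; about 46 mm wide at this point; weighs about 300 g. Point at mid-length, 18 mm above its underside. z up.
- tube_small_a_mid (a point): one of two alike small paint tubes with a green band, lying flat: 150 mm long (its y axis; cap at -y, crimped end at +y), 46 mm wide over the crimp (x), 28 mm high; about 35 mm wide at this point; weighs about 120 g. Point at mid-length, 14 mm above its underside. z up.
- tube_small_b_mid (a point): the other small paint tube, the same in every way. Point at mid-length, 14 mm above its underside. z up.
- solvent_bottle_mid (a point): bystander, loose: whitish translucent bottle with a white cap, 94 mm across, 232 mm tall. Point half-way up on its axis.
- round_jar_mid (a point): bystander, loose: round glass jar with a gold lid, 91 mm across, 124 mm tall. Point half-way up on its axis.
- square_jar_mid (a point): bystander, loose: square glass jar with a black lid, 79 mm, 114 mm tall. Point half-way up on its axis.
- solvent_can_mid (a point): bystander, loose: metal can with a red cap, 70 (x) x 105 (y) mm, 226 mm tall (fixed and not listed: a dark tower of paint scrapings 236 mm tall at the left back corner, a tube wringer 120 mm tall and a wooden box 64 mm tall at the right, low things along the front edge). Point half-way up on its axis.
- glass_cover_mid (a point): bystander, loose: upturned glass dish, 141 mm across, 52 mm tall. Point half-way up on its axis.

How it is judged:
On the way:
1. tare pad pressed by the fingers with more than 4 N while the robot touches nothing of the carton (contact force between the fingers and tare_key above 4 N and contact force between each of the fingers, the arm and carton below 0.2 N), for 0.1 s.
At the end, for the whole second after the job is handed in: large tube on the floor of the middle bay (35 mm), one small tube on the floor of each outer bay (65 to 150 mm off centre), each within 60 mm of mid-length; carton level (0.03 rad), within 20 mm and 0.12 rad of its place, at rest on the scale, untouched (y of tube_large_mid in the frame of carton between -0.035 and 0.035 m and x of tube_large_mid in the frame of carton between -0.06 and 0.06 m and z of tube_large_mid in the frame of carton between 0.012 and 0.032 m and (((y of tube_small_a_mid in the frame of carton between 0.065 and 0.15 m and x of tube_small_a_mid in the frame of carton between -0.06 and 0.06 m and z of tube_small_a_mid in the frame of carton between 0.008 and 0.028 m) and (y of tube_small_b_mid in the frame of carton between -0.15 and -0.065 m and x of tube_small_b_mid in the frame of carton between -0.06 and 0.06 m and z of tube_small_b_mid in the frame of carton between 0.008 and 0.028 m)) or ((y of tube_small_a_mid in the frame of carton between -0.15 and -0.065 m and x of tube_small_a_mid in the frame of carton between -0.06 and 0.06 m and z of tube_small_a_mid in the frame of carton between 0.008 and 0.028 m) and (y of tube_small_b_mid in the frame of carton between 0.065 and 0.15 m and x of tube_small_b_mid in the frame of carton between -0.06 and 0.06 m and z of tube_small_b_mid in the frame of carton between 0.008 and 0.028 m))) and angle between carton's own z axis and vertical below 0.03 rad and distance of carton_in from where it was at the start of the episode below 0.02 m and angle between the x axis of carton and the x axis of scale, either way round below 0.12 rad and linear speed of carton below 0.02 m/s and contact force between the fingers and carton below 0.1 N and contact force between carton and scale above 3.5 N).
It fails at once if the carton tips by more than 0.1 rad (angle between carton's own z axis and vertical above 0.1 rad).
It fails at once if the carton slides more than 20 mm (distance of carton_in from where it was at the start of the episode above 0.02 m).
It fails at once if the tare pad is pressed with more than 25 N (contact force between the fingers and tare_key above 25 N).
It fails at once if the tare pad is pressed (over 2 N) with a tube in the carton (contact force between the fingers and tare_key above 2 N and ((horizontal distance between tube_large_mid and carton_in below 0.15 m and z of tube_large_mid in the frame of carton below 0.05 m) or (horizontal distance between tube_small_a_mid and carton_in below 0.15 m and z of tube_small_a_mid in the frame of carton below 0.05 m) or (horizontal distance between tube_small_b_mid and carton_in below 0.15 m and z of tube_small_b_mid in the frame of carton below 0.05 m))).
It fails at once if a bystander is moved more than 30 mm or knocked over (distance of any of solvent_bottle_mid, round_jar_mid, square_jar_mid, solvent_can_mid, glass_cover_mid from where it was at the start of the episode above 0.03 m or angle between any of solvent_bottle_mid, round_jar_mid, square_jar_mid, solvent_can_mid, glass_cover_mid's own z axis and vertical above 0.35 rad).
It also fails if it takes over 72 s, if anything falls off the work surface, if the arm or the gripper's body presses on something with over 40 N, if the wrist force passes 120 N, or if a joint passes its speed limit or range.

## Robot

A 7-joint arm with a two-finger parallel gripper is mounted at the origin on a cart in front of the work surface, level with it; the furniture and walls round the work are solid. World frame = base frame: x ahead of the robot, y to its left, z up, the work surface at z = 0. Lengths are in m, angles in rad, forces in N, time in s.
With the tool pointing down it reaches from about 0.4 to 0.925 m from the base axis. Payload 5.6 kg.
Tool frame: the origin (TCP) lies on the front face of the gripper's body, between the roots of the fingers; the fingertips stand 73 mm ahead of it and the grasp point (between the pads) lies 54 mm ahead of it; y points along the fingers, x is the direction in which the jaws open and shut, and the axes are right-handed (so a half turn about y gives the same grasp; the last joint's range is limited). The gripper opens to 85 mm and grips with 20 to 120 N. Pads are 22 mm wide; open, the fingers measure 114 mm over their backs; the gripper's body (76 mm by 85 mm) begins 54 mm behind the grasp point. The pads swing forward as they close: fully open they stand 13 mm farther back than shut.
Start: joints at [1.145, 0.468, -0.012, 1.603, 0.006, 1.071, -0.056], TCP at [0.243, -0.603, 0.304] pointing down, gripper open.
Joint ranges: [-2.53, 2.53], [-0.31, 2.02], [-1.57, 1.55], [0.28, 2.44], [-1.29, 4.43], [0.15, 1.84], [-2.92, 2.92]. Speed limits (rad/s): [2.57, 2.57, 3.14, 3.14, 3.14, 3.14, 3.14].

## Interface

Orientations are given as a unit quaternion [w, x, y, z].
In Python, from cell import observe, snapshot, finish_job gives the robot as it stands. The module is installed in compiled form; this text tells all that it offers.
- The arm moves only by the tool move_arm, never from a script. Its argument "targets" is a list of rows, each an object of numbers: "tx", "ty", "tz": the shift along the tool's x, y, z in cm; "rx", "ry", "rz": the turn, a rotation vector about the tool's x, y, z in degrees. In form: [{"tx": .., "ty": .., "tz": .., "rx": .., "ry": .., "rz": ..}, ...]. A call has 1 to 12 rows; each row shifts and turns the commanded pose from where the row before left it, along the tool's axes as they then stand; what a row does not reach is not made up. A row lasts 1/12 s, in which the tool goes at most 41.7 mm and 7.16 degrees, less where a joint would pass 70% of its speed; a pose out of reach is approached as far as the arm can. A call is refused whole if a number of a shift passes 4.17 or a number of a turn 7.16, either way. A call with a gripper value outside its range is refused whole. "jaw" is the finger opening in cm, from 0 to 8.54, set as the call begins (left out, the last holds). The fingers move at their own pace and stop on an object; "force" is the grip in N (left out, the last holds). Time passes only in rows, so rows that do not move let the fingers close. It gives the time, the measured TCP pose, the force and the opening at its end, in the units of the state.
- observe(): the state, without advancing time (a new reading comes with each control period).
- snapshot(name): name is "scene" or "top" or "wrist"; returns a dict with "image" (420x560x3 uint8, red, green, blue), "fovy" (degrees; the focal length in pixels is half the picture's height over the tangent of half this angle, whatever the lens; pixels are square), "cx", "cy" (the principal point, pixels), "distortion" ([k1, k2, p1, p2, k3] as OpenCV has them; the pictures are not rectified), "eye" and "rotation" of the camera in the world. Camera axes: x right, y down, z forward; pixel columns grow to the right and rows downward; lengths in m; the calibration is good to about 2 mm. A picture is of the moment at which its call begins. There is no depth.
- finish_job(): hands the job in, once; it reports no verdict.
The state is a dict: "clock": time; "joint_positions": joint angles; "joint_velocities": joint speeds; "joint_efforts": joint torques, N m; "eef_pos": TCP position; "ee_rot": TCP orientation; "wrist_force": force on the tool from outside, world axes, zero at the start; "torque": the same for the moment, N m; "grip_width": opening from 0.0 (shut) to 1.0 (fully open).
Only numpy, scipy, OpenCV 4.12 (cv2) and the standard library are available. Lean on these libraries where they do the work, as an engineer would, in place of code of your own. Each camera call takes 0.05 s, during which the arm holds its last target. There are 200 camera calls.

## Working session

There is one attempt and no reset: what is moved stays moved. The work goes in short steps, Python scripts to look and compute and a tool call to move; the robot and the scene stay as the last step left them, time stands still between calls to the robot, and variables do not carry over. Pictures are saved under pics/ and viewed, about 8 in all and at most 12, crops included, and the job is handed in when it is done.

Besides the shell and the picture viewer there is one more tool, called after ">>>" as name(argument=value, ...), one argument or row to a line, values as JSON. move_arm: Moves the arm, as the interface text tells. Its arguments: {"type":"object","properties":{"targets":{"type":"array","items":{"type":"object","properties":{"tx":{"type":"number"},"ty":{"type":"number"},"tz":{"type":"number"},"rx":{"type":"number"},"ry":{"type":"number"},"rz":{"type":"number"}}}},"jaw":{"type":"number"},"force":{"type":"number"}},"required":["targets"]}

```bash
mkdir -p pics
cat > h.py <<'E'
import numpy as np, cv2, pickle
from cell import observe, snapshot, finish_job
def K(s):
    f=210/np.tan(np.radians(s["fovy"])/2)
    return np.array([[f,0,s["cx"]],[0,f,s["cy"]],[0,0,1.]])
def ray(s,uv):
    p=cv2.undistortPoints(np.array(uv,float).reshape(-1,1,2),K(s),np.array(s["distortion"],float)).reshape(-1,2)
    return np.c_[p,np.ones(len(p))]@np.array(s["rotation"]).T
def onz(s,uv,z):
    d=ray(s,uv); e=np.array(s["eye"]); return e+d*((z-e[2])/d[:,2])[:,None]
def proj(s,P):
    R=np.array(s["rotation"]); q=(np.array(P,float).reshape(-1,3)-s["eye"])@R
    return cv2.projectPoints(q,np.zeros(3),np.zeros(3),K(s),np.array(s["distortion"],float))[0].reshape(-1,2)
def snap(n,f):
    s=snapshot(n); cv2.imwrite(f"pics/{f}.png",s["image"][:,:,::-1]); pickle.dump(s,open(f"pics/{f}.pkl","wb")); return s
def load(f): return pickle.load(open(f"pics/{f}.pkl","rb"))
E
python3 - <<'E'
from h import *
a=snap("top","top0");b=snap("scene","scene0")
for s in(a,b):print(s["fovy"],s["cx"],s["cy"],s["distortion"],s["eye"],np.round(s["rotation"],3).tolist())
cv2.imwrite("pics/both.png",cv2.resize(a["image"][:,:,::-1],(800,600),interpolation=cv2.INTER_CUBIC))
o=observe();print(o)
E
```

```text
50.485224823200696 277.69127477799015 211.52893413336326 [0.04731404 0.         0.         0.         0.        ] [ 0.37015877 -0.07269376  1.4622228 ] [-0.031, 0.71, -0.703, 0.03]
45.45549045320874 285.86364470196645 204.08428917302834 [0.01018114 0.         0.         0.         0.        ] [-0.67471998  0.85168423  0.89157574] [0.209, -0.377, 0.774, -0.464]
{'clock': 0.1, 'joint_positions': array([ 1.14498914,  0.46836672, -0.01161162,  1.6035601 ,  0.00600126,
        1.07138799, -0.05632673]), 'joint_velocities': array([ 0.00077242, -0.00192441,  0.00133624, -0.00269647, -0.00081944,
       -0.00122755, -0.00143697]), 'joint_efforts': array([ 1.35774837e-03, -5.33515871e+01,  2.20880943e-02, -2.51963300e+01,
        1.15811700e-02,  4.31260705e-03,  1.70166277e-05]), 'eef_pos': array([ 0.24259439, -0.6026047 ,  0.30297129]), 'ee_rot': array([ 0.58627004, -0.58567209,  0.39629098, -0.39525827]), 'wrist_force': array([ 0.00222715, -0.41588378, -0.61924485]), 'torque': array([-0.02456002, -0.02913362,  0.00500257]), 'grip_width': 1.0000172530964058}
```

View pics/both.png

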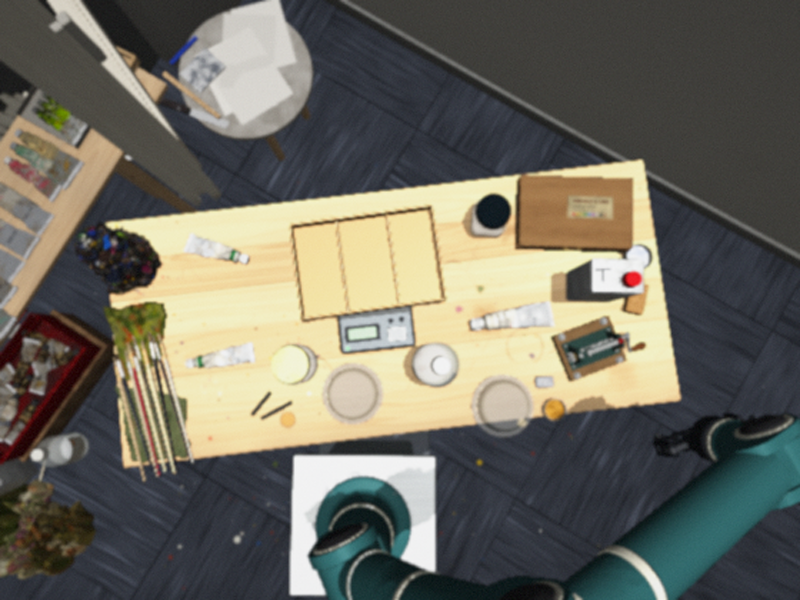

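View pics/scene0.png

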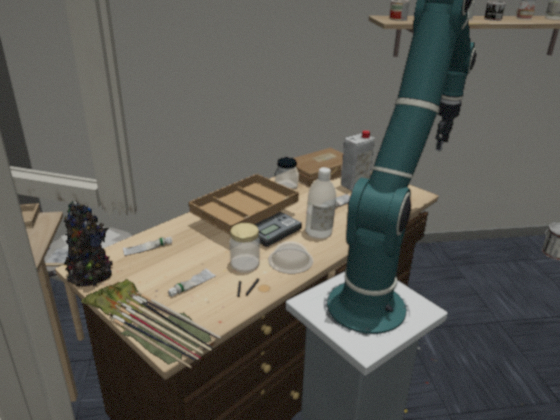

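The top view gives everything: carton about (368,263) in the 800-px picture, pad about (398,330), small tubes (217,250) and (220,356), large tube (510,317), bottle (435,363), round jar (293,363). "rotation" is a quaternion, so I'll fix the helper and then measure.

```bash
sed -i 's/np.array(s\["rotation"\])/RM(s)/g' h.py
cat >> h.py <<'E'
from scipy.spatial.transform import Rotation as Rt
def RM(s):
    q=np.array(s["rotation"]); return Rt.from_quat([q[1],q[2],q[3],q[0]]).as_matrix()
E
python3 - <<'E'
from h import *
s=load("top0");im=s["image"];k=0.7
def P(name,uv,z): print(name,np.round(onz(s,np.array(uv)*k,z),3).tolist())
P("base",[(362,515)],0)
P("carton corners",[(292,226),(432,208),(443,300),(304,319)],.088)
P("housing front corners",[(340,353),(414,346)],.036)
P("pad",[(398,330)],.04)
P("bottle cap",[(440,364)],.232);P("rjar lid",[(291,364)],.124);P("can cap",[(632,279)],.226);P("sqjar",[(492,212)],.114);P("dishes",[(352,393),(502,405)],.03)
P("tower",[(120,255)],.236);P("wringer",[(592,346)],.1)
# tubes: low-saturation bright pixels
hsv=cv2.cvtColor(im,cv2.COLOR_RGB2HSV)
for n,(x0,y0,x1,y1),z in[("A",(178,228,258,270),.014),("B",(180,338,262,375),.014),("L",(462,296,560,336),.018)]:
    x0,y0,x1,y1=[int(v*k) for v in(x0,y0,x1,y1)]
    h=hsv[y0:y1,x0:x1]; m=((h[...,1]<60)|((h[...,0]>40)&(h[...,0]<100)&(h[...,1]>60))).astype(np.uint8)
    nn,l,st,c=cv2.connectedComponentsWithStats(m);i=1+st[1:,4].argmax();ys,xs=np.where(l==i)
    p=onz(s,np.c_[xs+x0,ys+y0],z)[:,:2]; 
    (c,wh,a)=cv2.minAreaRect(p.astype(np.float32)); b=cv2.boxPoints((c,wh,a)); 
    w,v=np.linalg.eigh(np.cov(p.T)); print(n,len(p),np.round(c,3),np.round(wh,3),"axis deg",np.degrees(np.arctan2(v[1,1],v[0,1])), "mean",p.mean(0).round(3))
t=im[130:340,100:420,::-1]
cv2.imwrite("pics/crop.png",cv2.resize(t[50:130,100:230],(780,480),interpolation=cv2.INTER_CUBIC))
tt=[cv2.resize(im[int(y0*k):int(y0*k)+45,int(x0*k):int(x0*k)+80,::-1],(640,360),interpolation=cv2.INTER_CUBIC)[:,:] for x0,y0 in[(165,215),(165,325)]]
tl=cv2.resize(im[200:245,315:395,::-1],(640,360),interpolation=cv2.INTER_CUBIC)
pp=cv2.resize(im[205:250,230:310,::-1],(640,360),interpolation=cv2.INTER_CUBIC)
g=np.vstack([np.hstack(tt),np.hstack([tl,pp])]);cv2.imwrite("pics/crops.png",cv2.resize(g,(800,450)))
E
```

```text
base [[0.021, 0.003, 0.0]]
carton corners [[0.655, 0.161, 0.088], [0.698, -0.145, 0.088], [0.496, -0.17, 0.088], [0.452, 0.131, 0.088]]
housing front corners [[0.38, 0.056, 0.036], [0.397, -0.109, 0.036]]
pad [[0.432, -0.073, 0.04]]
bottle cap [[0.359, -0.154, 0.232]]
rjar lid [[0.355, 0.15, 0.124]]
can cap [[0.528, -0.526, 0.226]]
sqjar [[0.685, -0.272, 0.114]]
dishes [[0.291, 0.028, 0.03], [0.268, -0.306, 0.03]]
tower [[0.563, 0.465, 0.236]]
wringer [[0.4, -0.485, 0.1]]
A 1063 [0.624 0.346] [0.083 0.18 ] axis deg 88.92574006338663 mean [0.633 0.349]
B 558 [0.372 0.331] [0.05  0.159] axis deg 101.38054576393505 mean [0.369 0.319]
L 819 [ 0.471 -0.332] [0.062 0.194] axis deg 97.89209215858725 mean [ 0.465 -0.345]
```

View pics/crops.png

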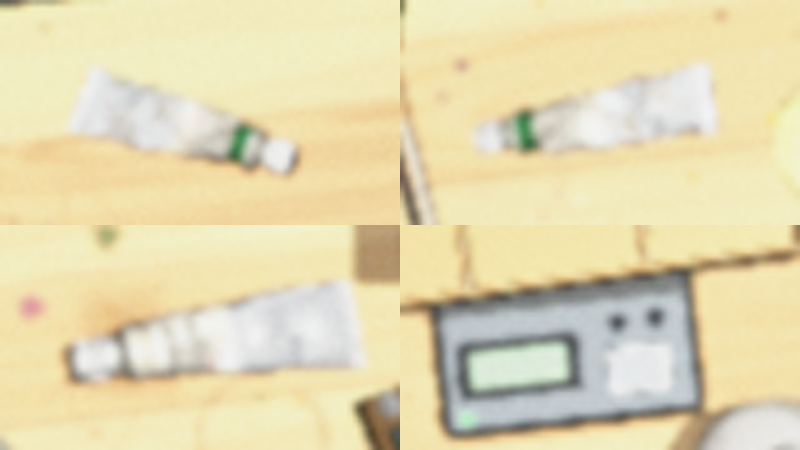

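The crops show tube A with its cap at lower right, B and L with caps at left, and the white-rimmed pad right of the window. I'll turn the tube ends and pad into points.

Run:
```python
from h import *
s=load("top0")
def tube(n,cap,cr,z):
    p=onz(s,np.array([cap,cr])-.4,z)[:,:2]; d=p[1]-p[0]; print(n,"mid",p.mean(0).round(4),"len",np.linalg.norm(d).round(3),"ydir deg",np.degrees(np.arctan2(d[1],d[0])).round(1))
tube("A",(174.4,181.4),(131.6,169.6),.012);tube("B",(129.8,254.4),(178,246.8),.012);tube("L",(328.4,227.2),(386.4,219.4),.016)
print("pad",onz(s,[[277.8,233.4]],.04).round(4)); f=onz(s,np.array([[240.4,247.2],[290,241.4]])-.4,.036);print(f.round(3), np.degrees(np.arctan2(*(f[0]-f[1])[:2][::-1])))
c=onz(s,np.array([(292,226),(432,208),(443,300),(304,319)])*.7,.088);print(c.mean(0).round(3))
yaw=np.radians(-8) 
o=observe();q=o["ee_rot"];print(Rt.from_quat([q[1],q[2],q[3],q[0]]).as_matrix().round(3))
for a in(6,7,8,9):
  a=np.radians(a);print([ (round(float(c.mean(0)[0]+np.cos(a)*-.158-t*np.sin(a)*-.045),3),round(float(c.mean(0)[1]+t*np.sin(a)*-.158+np.cos(a)*-.045),3)) for t in(1,-1)])
```

```text
A mid [0.6126 0.3422] len 0.146 ydir deg 75.1
B mid [0.3673 0.3306] len 0.156 ydir deg -80.5
L mid [ 0.4622 -0.327 ] len 0.19 ydir deg -81.7
pad [[ 0.4244 -0.0704  0.04  ]]
[[ 0.381  0.05   0.036]
 [ 0.401 -0.108  0.036]] 97.23923478740087
[ 0.575 -0.006  0.088]
[[ 0.373 -0.001  0.928]
 [-0.928  0.002  0.373]
 [-0.002 -1.    -0.   ]]
[(0.423, -0.067), (0.413, -0.034)]
[(0.424, -0.07), (0.413, -0.031)]
[(0.425, -0.072), (0.413, -0.028)]
[(0.426, -0.075), (0.412, -0.025)]
```

```bash
cat >> h.py <<'E'
def pose():
    o=observe();q=o["ee_rot"];M=Rt.from_quat([q[1],q[2],q[3],q[0]]).as_matrix()
    return np.array(o["eef_pos"]),np.degrees(np.arctan2(M[1,0],M[0,0])),M
def plan(*legs,cur=None):
    "legs: (x,y,z,yaw); prints rows in tool axes, yaw of tool x, tool y down"
    p,w,M=pose()
    if cur is not None: p,w=np.array(cur[:3],float),cur[3]
    else: print("now",p.round(4),round(w,2),"tilt y",M[:,1].round(3))
    for L in legs:
        t=np.array(L[:3],float);dw=(L[3]-w+180)%360-180
        n=max(1,int(np.ceil(max(np.abs(t-p).max()/.041,np.linalg.norm(t-p)/.041,abs(dw)/7.1))))
        rows=[]
        for i in range(n):
            a=np.radians(w+dw*i/n);d=(t-p)/n*100
            r={"tx":d[0]*np.cos(a)+d[1]*np.sin(a),"ty":-d[2],"tz":-d[0]*np.sin(a)+d[1]*np.cos(a),"ry":-dw/n}
            rows.append({k:round(float(v),2) for k,v in r.items() if abs(v)>.004})
        print(n,L);print(str(rows).replace("'",'"'));p,w=t,w+dw
E
python3 -c "
from h import *
plan((.243,-.603,.36,-68.1),(.429,-.062,.36,-38),(.429,-.062,.13,-38))"
```

```text
now [ 0.2426 -0.6026  0.303 ] -68.07 tilt y [-0.001  0.002 -1.   ]
2 (0.243, -0.603, 0.36, -68.1)
[{"tx": 0.03, "ty": -2.85, "tz": 0.01, "ry": 0.01}, {"tx": 0.03, "ty": -2.85, "tz": 0.01, "ry": 0.01}]
14 (0.429, -0.062, 0.36, -38)
[{"tx": -3.09, "tz": 2.67, "ry": -2.15}, {"tx": -2.99, "tz": 2.79, "ry": -2.15}, {"tx": -2.88, "tz": 2.9, "ry": -2.15}, {"tx": -2.77, "tz": 3.0, "ry": -2.15}, {"tx": -2.66, "tz": 3.11, "ry": -2.15}, {"tx": -2.54, "tz": 3.2, "ry": -2.15}, {"tx": -2.41, "tz": 3.3, "ry": -2.15}, {"tx": -2.29, "tz": 3.38, "ry": -2.15}, {"tx": -2.16, "tz": 3.47, "ry": -2.15}, {"tx": -2.03, "tz": 3.55, "ry": -2.15}, {"tx": -1.89, "tz": 3.62, "ry": -2.15}, {"tx": -1.76, "tz": 3.69, "ry": -2.15}, {"tx": -1.62, "tz": 3.75, "ry": -2.15}, {"tx": -1.48, "tz": 3.81, "ry": -2.15}]
6 (0.429, -0.062, 0.13, -38)
[{"ty": 3.83}, {"ty": 3.83}, {"ty": 3.83}, {"ty": 3.83}, {"ty": 3.83}, {"ty": 3.83}]
```

>>> move_arm(
  targets=[
    {"ty": -2.85},
    {"ty": -2.85},
    {"tx": -3.09,"tz": 2.67,"ry": -2.15},
    {"tx": -2.99,"tz": 2.79,"ry": -2.15},
    {"tx": -2.88,"tz": 2.9,"ry": -2.15},
    {"tx": -2.77,"tz": 3.0,"ry": -2.15},
    {"tx": -2.66,"tz": 3.11,"ry": -2.15},
    {"tx": -2.54,"tz": 3.2,"ry": -2.15},
    {"tx": -2.41,"tz": 3.3,"ry": -2.15},
    {"tx": -2.29,"tz": 3.38,"ry": -2.15},
  ],
  jaw=0,
)

```text
invalid input
```

>>> move_arm(
  targets=[
    {"tx": -2.16,"tz": 3.47,"ry": -2.15},
    {"tx": -2.03,"tz": 3.55,"ry": -2.15},
    {"tx": -1.89,"tz": 3.62,"ry": -2.15},
    {"tx": -1.76,"tz": 3.69,"ry": -2.15},
    {"tx": -1.62,"tz": 3.75,"ry": -2.15},
    {"tx": -1.48,"tz": 3.81,"ry": -2.15},
    {},
    {},
  ],
)

```text
invalid input
```

Run:
```python
from h import *
plan((.429,-.062,.20,-38))
w=snap("wrist","w1");s=snap("scene","s1")
print(w["eye"],observe()["wrist_force"])
cv2.imwrite("pics/w1s.png",np.hstack([cv2.resize(w["image"],(400,300)),cv2.resize(s["image"],(400,300))])[:,:,::-1])
print("pad px",proj(w,[[.4245,-.071,.04]]),"bottle",proj(w,[[.359,-.154,.232]]))
```

```text
now [ 0.2426 -0.6026  0.303 ] -68.07 tilt y [-0.001  0.002 -1.   ]
15 (0.429, -0.062, 0.2, -38)
[{"tx": -2.88, "ty": 0.69, "tz": 2.5, "ry": -2.0}, {"tx": -2.79, "ty": 0.69, "tz": 2.6, "ry": -2.0}, {"tx": -2.7, "ty": 0.69, "tz": 2.69, "ry": -2.0}, {"tx": -2.6, "ty": 0.69, "tz": 2.79, "ry": -2.0}, {"tx": -2.5, "ty": 0.69, "tz": 2.88, "ry": -2.0}, {"tx": -2.4, "ty": 0.69, "tz": 2.96, "ry": -2.0}, {"tx": -2.3, "ty": 0.69, "tz": 3.04, "ry": -2.0}, {"tx": -2.19, "ty": 0.69, "tz": 3.12, "ry": -2.0}, {"tx": -2.08, "ty": 0.69, "tz": 3.2, "ry": -2.0}, {"tx": -1.96, "ty": 0.69, "tz": 3.27, "ry": -2.0}, {"tx": -1.85, "ty": 0.69, "tz": 3.33, "ry": -2.0}, {"tx": -1.73, "ty": 0.69, "tz": 3.4, "ry": -2.0}, {"tx": -1.61, "ty": 0.69, "tz": 3.46, "ry": -2.0}, {"tx": -1.49, "ty": 0.69, "tz": 3.51, "ry": -2.0}, {"tx": -1.36, "ty": 0.69, "tz": 3.56, "ry": -2.0}]
[ 0.30376022 -0.57827408  0.37381856] [-0.4134271   0.36238209  0.58701184]
pad px [[ -80.14639215 -114.79461869]] bottle [[894.33351891 601.16952555]]
```

View pics/w1s.png

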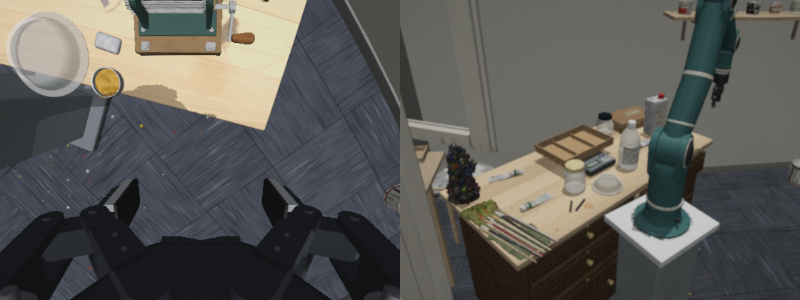

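The calls were refused, so the arm hasn't moved; rows probably need all six numbers. The wrist view shows only the front-right corner of the table.

>>> move_arm(
  targets=[
    {"tx": 0,"ty": -2.85,"tz": 0,"rx": 0,"ry": 0,"rz": 0},
    {"tx": 0,"ty": -2.85,"tz": 0,"rx": 0,"ry": 0,"rz": 0},
    {"tx": -3.09,"ty": 0,"tz": 2.67,"rx": 0,"ry": -2.15,"rz": 0},
    {"tx": -2.99,"ty": 0,"tz": 2.79,"rx": 0,"ry": -2.15,"rz": 0},
    {"tx": -2.88,"ty": 0,"tz": 2.9,"rx": 0,"ry": -2.15,"rz": 0},
    {"tx": -2.77,"ty": 0,"tz": 3.0,"rx": 0,"ry": -2.15,"rz": 0},
    {"tx": -2.66,"ty": 0,"tz": 3.11,"rx": 0,"ry": -2.15,"rz": 0},
    {"tx": -2.54,"ty": 0,"tz": 3.2,"rx": 0,"ry": -2.15,"rz": 0},
    {"tx": -2.41,"ty": 0,"tz": 3.3,"rx": 0,"ry": -2.15,"rz": 0},
    {"tx": -2.29,"ty": 0,"tz": 3.38,"rx": 0,"ry": -2.15,"rz": 0},
  ],
  jaw=0,
  force=40,
)

```text
clock: 1.03
eef_pos: [0.3489, -0.2917, 0.3609]
ee_rot: [-0.639, 0.639, -0.303, 0.303]
wrist_force: [0.8, -0.1, -0.0]
grip_width: -0.002
```

```bash
sed -i 's/rows.append.*/rows.append({k:round(float(r.get(k,0)),2)+0. for k in ("tx","ty","tz","rx","ry","rz")})/; s/print(str(rows).*;p,w=/print(str(rows).replace("\x27",chr(34)).replace(" ","").replace("-0.0,","0,").replace("0.0,","0,"));p,w=/' h.py; python3 -c "
from h import *
plan((.429,-.062,.36,-38))"
```

```text
now [ 0.3489 -0.2917  0.3609] -50.78 tilt y [ 0. -0. -1.]
6 (0.429, -0.062, 0.36, -38)
[{"tx":-2.12,"ty":0.02,"tz":3.45,"rx":0,"ry":-2.13,"rz":0.0},{"tx":-1.99,"ty":0.02,"tz":3.53,"rx":0,"ry":-2.13,"rz":0.0},{"tx":-1.86,"ty":0.02,"tz":3.6,"rx":0,"ry":-2.13,"rz":0.0},{"tx":-1.72,"ty":0.02,"tz":3.67,"rx":0,"ry":-2.13,"rz":0.0},{"tx":-1.59,"ty":0.02,"tz":3.73,"rx":0,"ry":-2.13,"rz":0.0},{"tx":-1.45,"ty":0.02,"tz":3.79,"rx":0,"ry":-2.13,"rz":0.0}]
```

>>> move_arm(
  targets=[
    {"tx": -2.12,"ty": 0,"tz": 3.45,"rx": 0,"ry": -2.13,"rz": 0},
    {"tx": -1.99,"ty": 0,"tz": 3.53,"rx": 0,"ry": -2.13,"rz": 0},
    {"tx": -1.86,"ty": 0,"tz": 3.6,"rx": 0,"ry": -2.13,"rz": 0},
    {"tx": -1.72,"ty": 0,"tz": 3.67,"rx": 0,"ry": -2.13,"rz": 0},
    {"tx": -1.59,"ty": 0,"tz": 3.73,"rx": 0,"ry": -2.13,"rz": 0},
    {"tx": -1.45,"ty": 0,"tz": 3.79,"rx": 0,"ry": -2.13,"rz": 0},
    {"tx": 0,"ty": 0,"tz": 0,"rx": 0,"ry": 0,"rz": 0},
  ],
)

```text
clock: 1.62
eef_pos: [0.4309, -0.0567, 0.3615]
ee_rot: [0.671, -0.669, 0.226, -0.227]
wrist_force: [0.2, -0.2, 0.2]
grip_width: -0.005
```

Run:
```python
from h import *
plan((.429,-.062,.15,-38))
w=snap("wrist","w2");s=snap("scene","s2")
a=w["image"].copy()
for P in[[.4245,-.071,.04],[.359,-.154,.232],[.452,.131,.088],[.496,-.17,.088]]:
    u=proj(w,P)[0];print(P,u.round(0)); 
    if 0<u[0]<560 and 0<u[1]<420: cv2.circle(a,tuple(int(v) for v in u),4,(255,0,0),1)
cv2.imwrite("pics/w2s.png",np.hstack([cv2.resize(a,(400,300)),cv2.resize(s["image"][100:310,170:450],(400,300))])[:,:,::-1])
```

```text
now [ 0.4309 -0.0567  0.3615] -37.36 tilt y [ 0.002  0.003 -1.   ]
6 (0.429, -0.062, 0.15, -38)
[{"tx":0.03,"ty":3.53,"tz":-0.09,"rx":0,"ry":0.11,"rz":0.0},{"tx":0.03,"ty":3.53,"tz":-0.09,"rx":0,"ry":0.11,"rz":0.0},{"tx":0.03,"ty":3.53,"tz":-0.09,"rx":0,"ry":0.11,"rz":0.0},{"tx":0.03,"ty":3.53,"tz":-0.09,"rx":0,"ry":0.11,"rz":0.0},{"tx":0.03,"ty":3.53,"tz":-0.09,"rx":0,"ry":0.11,"rz":0.0},{"tx":0.03,"ty":3.53,"tz":-0.09,"rx":0,"ry":0.11,"rz":0.0}]
[0.4245, -0.071, 0.04] [283. 190.]
[0.359, -0.154, 0.232] [283. 359.]
[0.452, 0.131, 0.088] [192.  40.]
[0.496, -0.17, 0.088] [376. 226.]
```

View pics/w2s.png

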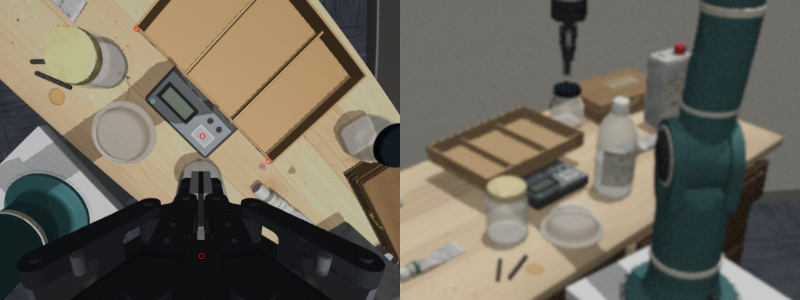

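The pad's predicted spot falls right on the pad in the wrist view (202,136), and the carton's corners match too. Before going down I'll check the bottle by triangulation.

Run:
```python
from h import *
t=load("top0");s=load("s2");w=load("w2")
A=[];b=[]
for c,u in((t,(439.5*.7,363.5*.7)),(s,(324.7,170.7))):
    d=ray(c,[u])[0];d/=np.linalg.norm(d);Q=np.eye(3)-np.outer(d,d);A.append(Q);b.append(Q@c["eye"])
print("bottle cap",np.linalg.lstsq(np.vstack(A),np.hstack(b),rcond=None)[0].round(3))
print(proj(w,[[.359+.047*np.sin(x),-.154+.047*np.cos(x),z] for z in(0.1,.19) for x in np.arange(0,6.28,.785)]).round(0).tolist())
```

```text
bottle cap [ 0.358 -0.156  0.226]
[[259.0, 254.0], [287.0, 247.0], [312.0, 260.0], [318.0, 285.0], [304.0, 306.0], [277.0, 312.0], [254.0, 300.0], [246.0, 277.0], [252.0, 293.0], [289.0, 285.0], [322.0, 301.0], [329.0, 332.0], [310.0, 357.0], [276.0, 365.0], [246.0, 350.0], [235.0, 321.0]]
```

>>> move_arm(
  targets=[
    {"tx": 0.03,"ty": 3.53,"tz": -0.09,"rx": 0,"ry": 0.1,"rz": 0},
    {"tx": 0.03,"ty": 3.53,"tz": -0.09,"rx": 0,"ry": 0.1,"rz": 0},
    {"tx": 0.03,"ty": 3.53,"tz": -0.09,"rx": 0,"ry": 0.1,"rz": 0},
    {"tx": 0,"ty": 1,"tz": 0,"rx": 0,"ry": 0,"rz": 0},
  ],
)

```text
clock: 2.05
eef_pos: [0.4251, -0.0684, 0.2408]
ee_rot: [-0.667, 0.668, -0.236, 0.231]
wrist_force: [-1.5, 0.7, -0.9]
grip_width: -0.004
```

>>> move_arm(
  targets=[
    {"tx": 0,"ty": 0,"tz": 0,"rx": 0,"ry": 0,"rz": 0},
    {"tx": 0,"ty": 0,"tz": 0,"rx": 0,"ry": 0,"rz": 0},
  ],
)

```text
clock: 2.22
eef_pos: [0.4286, -0.0676, 0.2456]
ee_rot: [0.668, -0.668, 0.233, -0.233]
wrist_force: [1.2, 0.3, -0.4]
grip_width: -0.002
```

Run:
```python
from h import *
plan((.428,-.064,.122,-38));o=observe();print(o["wrist_force"],o["joint_positions"].round(2))
```

```text
now [ 0.4286 -0.0676  0.2456] -38.46 tilt y [-0.  0. -1.]
4 (0.428, -0.064, 0.122, -38)
[{"tx":-0.07,"ty":3.09,"tz":0.06,"rx":0,"ry":-0.12,"rz":0.0},{"tx":-0.07,"ty":3.09,"tz":0.06,"rx":0,"ry":-0.12,"rz":0.0},{"tx":-0.07,"ty":3.09,"tz":0.06,"rx":0,"ry":-0.12,"rz":0.0},{"tx":-0.07,"ty":3.09,"tz":0.06,"rx":0,"ry":-0.12,"rz":0.0}]
[ 1.22393825  0.31735835 -0.3590405 ] [ 0.52  0.23 -0.49  2.14  0.15  0.81 -0.73]
```

>>> move_arm(
  targets=[
    {"tx": -0.07,"ty": 3,"tz": 0.06,"rx": 0,"ry": 0,"rz": 0},
    {"tx": -0.07,"ty": 3,"tz": 0.06,"rx": 0,"ry": 0,"rz": 0},
    {"tx": -0.07,"ty": 3,"tz": 0.06,"rx": 0,"ry": 0,"rz": 0},
    {"tx": -0.07,"ty": 2,"tz": 0.06,"rx": 0,"ry": 0,"rz": 0},
    {"tx": 0,"ty": 1.2,"tz": 0,"rx": 0,"ry": 0,"rz": 0},
    {"tx": 0,"ty": 0,"tz": 0,"rx": 0,"ry": 0,"rz": 0},
    {"tx": 0,"ty": 0,"tz": 0,"rx": 0,"ry": 0,"rz": 0},
  ],
)

```text
clock: 2.8
eef_pos: [0.429, -0.0637, 0.1243]
ee_rot: [0.668, -0.668, 0.232, -0.233]
wrist_force: [0.1, -0.4, -0.8]
grip_width: 0.002
```

>>> move_arm(
  targets=[
    {"tx": 0,"ty": 0.4,"tz": 0,"rx": 0,"ry": 0,"rz": 0},
    {"tx": 0,"ty": 0.3,"tz": 0,"rx": 0,"ry": 0,"rz": 0},
    {"tx": 0,"ty": 0.2,"tz": 0,"rx": 0,"ry": 0,"rz": 0},
    {"tx": 0,"ty": 0.1,"tz": 0,"rx": 0,"ry": 0,"rz": 0},
    {"tx": 0,"ty": 0,"tz": 0,"rx": 0,"ry": 0,"rz": 0},
    {"tx": 0,"ty": 0,"tz": 0,"rx": 0,"ry": 0,"rz": 0},
  ],
)

```text
clock: 3.3
eef_pos: [0.4276, -0.0633, 0.1131]
ee_rot: [-0.668, 0.668, -0.232, 0.233]
wrist_force: [0.9, -0.1, 0.4]
grip_width: -0.0
```

>>> move_arm(
  targets=[
    {"tx": 0,"ty": 0.1,"tz": 0,"rx": 0,"ry": 0,"rz": 0},
    {"tx": 0,"ty": 0,"tz": 0,"rx": 0,"ry": 0,"rz": 0},
    {"tx": 0,"ty": 0,"tz": 0,"rx": 0,"ry": 0,"rz": 0},
  ],
)

```text
clock: 3.55
eef_pos: [0.4277, -0.0633, 0.1121]
ee_rot: [-0.668, 0.668, -0.232, 0.233]
wrist_force: [-0.3, 0.0, 1.8]
grip_width: -0.0
```

>>> move_arm(
  targets=[
    {"tx": 0,"ty": 0.07,"tz": 0,"rx": 0,"ry": 0,"rz": 0},
    {"tx": 0,"ty": 0,"tz": 0,"rx": 0,"ry": 0,"rz": 0},
    {"tx": 0,"ty": 0,"tz": 0,"rx": 0,"ry": 0,"rz": 0},
  ],
)

```text
clock: 3.8
eef_pos: [0.4277, -0.0633, 0.1114]
ee_rot: [-0.668, 0.668, -0.232, 0.233]
wrist_force: [-0.6, 0.3, 2.8]
grip_width: -0.002
```

>>> move_arm(
  targets=[
    {"tx": 0,"ty": 0.08,"tz": 0,"rx": 0,"ry": 0,"rz": 0},
    {"tx": 0,"ty": 0,"tz": 0,"rx": 0,"ry": 0,"rz": 0},
    {"tx": 0,"ty": 0,"tz": 0,"rx": 0,"ry": 0,"rz": 0},
  ],
)

```text
clock: 4.05
eef_pos: [0.4277, -0.0633, 0.1106]
ee_rot: [-0.668, 0.668, -0.232, 0.233]
wrist_force: [-0.5, 0.1, 5.5]
grip_width: -0.001
```

>>> move_arm(
  targets=[
    {"tx": 0,"ty": 0.05,"tz": 0,"rx": 0,"ry": 0,"rz": 0},
    {"tx": 0,"ty": 0,"tz": 0,"rx": 0,"ry": 0,"rz": 0},
    {"tx": 0,"ty": 0,"tz": 0,"rx": 0,"ry": 0,"rz": 0},
    {"tx": 0,"ty": 0,"tz": 0,"rx": 0,"ry": 0,"rz": 0},
  ],
)

```text
clock: 4.38
eef_pos: [0.4277, -0.0633, 0.1102]
ee_rot: [-0.668, 0.668, -0.232, 0.233]
wrist_force: [-0.9, 0.0, 6.3]
grip_width: 0.001
```

Run:
```python
from h import *
plan((.4277,-.0633,.36,-38.4),(.4622,-.327,.34,8.3),(.4622,-.327,.073,8.3))
```

```text
now [ 0.4277 -0.0633  0.1102] -38.39 tilt y [ 0. -0. -1.]
7 (0.4277, -0.0633, 0.36, -38.4)
[{"tx":0,"ty":-3.57,"tz":0,"rx":0,"ry":0,"rz":0.0},{"tx":0,"ty":-3.57,"tz":0,"rx":0,"ry":0,"rz":0.0},{"tx":0,"ty":-3.57,"tz":0,"rx":0,"ry":0,"rz":0.0},{"tx":0,"ty":-3.57,"tz":0,"rx":0,"ry":0,"rz":0.0},{"tx":0,"ty":-3.57,"tz":0,"rx":0,"ry":0,"rz":0.0},{"tx":0,"ty":-3.57,"tz":0,"rx":0,"ry":0,"rz":0.0},{"tx":0,"ty":-3.57,"tz":0,"rx":0,"ry":0,"rz":0.0}]
7 (0.4622, -0.327, 0.34, 8.3)
[{"tx":2.73,"ty":0.29,"tz":-2.65,"rx":0,"ry":-6.67,"rz":0.0},{"tx":2.4,"ty":0.29,"tz":-2.94,"rx":0,"ry":-6.67,"rz":0.0},{"tx":2.04,"ty":0.29,"tz":-3.2,"rx":0,"ry":-6.67,"rz":0.0},{"tx":1.66,"ty":0.29,"tz":-3.42,"rx":0,"ry":-6.67,"rz":0.0},{"tx":1.25,"ty":0.29,"tz":-3.59,"rx":0,"ry":-6.67,"rz":0.0},{"tx":0.82,"ty":0.29,"tz":-3.71,"rx":0,"ry":-6.67,"rz":0.0},{"tx":0.39,"ty":0.29,"tz":-3.78,"rx":0,"ry":-6.67,"rz":0.0}]
7 (0.4622, -0.327, 0.073, 8.3)
[{"tx":0,"ty":3.81,"tz":0,"rx":0,"ry":0,"rz":0.0},{"tx":0,"ty":3.81,"tz":0,"rx":0,"ry":0,"rz":0.0},{"tx":0,"ty":3.81,"tz":0,"rx":0,"ry":0,"rz":0.0},{"tx":0,"ty":3.81,"tz":0,"rx":0,"ry":0,"rz":0.0},{"tx":0,"ty":3.81,"tz":0,"rx":0,"ry":0,"rz":0.0},{"tx":0,"ty":3.81,"tz":0,"rx":0,"ry":0,"rz":0.0},{"tx":0,"ty":3.81,"tz":0,"rx":0,"ry":0,"rz":0.0}]
```

>>> move_arm(
  targets=[
    {"tx": 0,"ty": -1,"tz": 0,"rx": 0,"ry": 0,"rz": 0},
    {"tx": 0,"ty": -3,"tz": 0,"rx": 0,"ry": 0,"rz": 0},
    {"tx": 0,"ty": -3.5,"tz": 0,"rx": 0,"ry": 0,"rz": 0},
    {"tx": 0,"ty": -3.5,"tz": 0,"rx": 0,"ry": 0,"rz": 0},
    {"tx": 0,"ty": -3.5,"tz": 0,"rx": 0,"ry": 0,"rz": 0},
    {"tx": 0,"ty": -3.5,"tz": 0,"rx": 0,"ry": 0,"rz": 0},
    {"tx": 0,"ty": -3.5,"tz": 0,"rx": 0,"ry": 0,"rz": 0},
    {"tx": 0,"ty": -3.5,"tz": 0,"rx": 0,"ry": 0,"rz": 0},
  ],
)

```text
clock: 5.05
eef_pos: [0.4266, -0.0629, 0.362]
ee_rot: [-0.668, 0.668, -0.232, 0.232]
wrist_force: [1.3, -1.1, 0.4]
grip_width: 0.002
```

>>> move_arm(
  targets=[
    {"tx": 2.73,"ty": 0.29,"tz": -2.65,"rx": 0,"ry": -6.67,"rz": 0},
    {"tx": 2.4,"ty": 0.29,"tz": -2.94,"rx": 0,"ry": -6.67,"rz": 0},
    {"tx": 2.04,"ty": 0.29,"tz": -3.2,"rx": 0,"ry": -6.67,"rz": 0},
    {"tx": 1.66,"ty": 0.29,"tz": -3.42,"rx": 0,"ry": -6.67,"rz": 0},
    {"tx": 1.25,"ty": 0.29,"tz": -3.59,"rx": 0,"ry": -6.67,"rz": 0},
    {"tx": 0.82,"ty": 0.29,"tz": -3.71,"rx": 0,"ry": -6.67,"rz": 0},
    {"tx": 0.39,"ty": 0.29,"tz": -3.78,"rx": 0,"ry": -6.67,"rz": 0},
    {"tx": 0,"ty": 3,"tz": 0,"rx": 0,"ry": 0,"rz": 0},
    {"tx": 0,"ty": 0,"tz": 0,"rx": 0,"ry": 0,"rz": 0},
    {"tx": 0,"ty": 0,"tz": 0,"rx": 0,"ry": 0,"rz": 0},
    {"tx": 0,"ty": 0,"tz": 0,"rx": 0,"ry": 0,"rz": 0},
  ],
  jaw=7.5,
)

```text
clock: 5.97
eef_pos: [0.4618, -0.3249, 0.3107]
ee_rot: [0.705, -0.705, -0.051, 0.05]
wrist_force: [-0.0, 1.0, 0.8]
grip_width: 0.876
```

Run:
```python
from h import *
plan((.4622,-.327,.073,8.3)); snap("wrist","w3");snap("top","t3")
w=load("w3");a=w["image"].copy();t=load("t3")["image"]
d=np.array([np.cos(np.radians(-81.7)),np.sin(np.radians(-81.7))])
for k in(-.095,0,.095):
    u=proj(w,[*(np.array([.4622,-.327])+k*d),.016])[0];print(u.round());cv2.circle(a,tuple(int(v) for v in u),5,(255,0,0),1)
cv2.imwrite("pics/v3.png",np.hstack([cv2.resize(a,(400,300)),cv2.resize(t[130:280,190:390],(400,300))])[:,:,::-1])
```

```text
now [ 0.4618 -0.3249  0.3107] 8.21 tilt y [ 0.  0. -1.]
6 (0.4622, -0.327, 0.073, 8.3)
[{"tx":0,"ty":3.96,"tz":-0.04,"rx":0,"ry":-0.02,"rz":0.0},{"tx":0,"ty":3.96,"tz":-0.04,"rx":0,"ry":-0.02,"rz":0.0},{"tx":0,"ty":3.96,"tz":-0.04,"rx":0,"ry":-0.02,"rz":0.0},{"tx":0,"ty":3.96,"tz":-0.04,"rx":0,"ry":-0.02,"rz":0.0},{"tx":0,"ty":3.96,"tz":-0.04,"rx":0,"ry":-0.02,"rz":0.0},{"tx":0,"ty":3.96,"tz":-0.04,"rx":0,"ry":-0.02,"rz":0.0}]
[280. 106.]
[280. 184.]
[281. 252.]
```

View pics/v3.png

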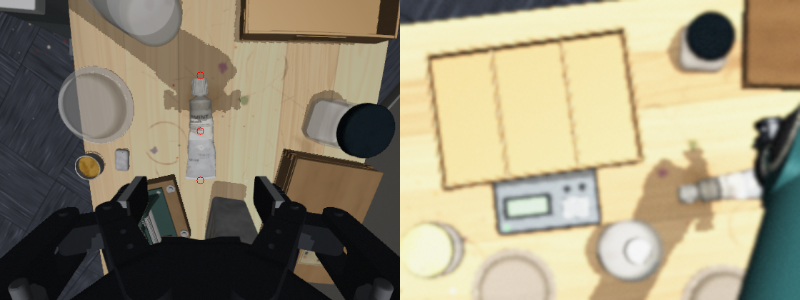

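The wrist view puts the tube's ends at (200,76) and (200,180), right where predicted. Going down to grasp.

>>> move_arm(
  targets=[
    {"tx": 0,"ty": 4,"tz": -0.04,"rx": 0,"ry": 0,"rz": 0},
    {"tx": 0,"ty": 4,"tz": -0.04,"rx": 0,"ry": 0,"rz": 0},
    {"tx": 0,"ty": 4,"tz": -0.04,"rx": 0,"ry": 0,"rz": 0},
    {"tx": 0,"ty": 4,"tz": -0.04,"rx": 0,"ry": 0,"rz": 0},
    {"tx": 0,"ty": 4,"tz": 0,"rx": 0,"ry": 0,"rz": 0},
    {"tx": 0,"ty": 2.2,"tz": 0,"rx": 0,"ry": 0,"rz": 0},
    {"tx": 0,"ty": 1.1,"tz": 0,"rx": 0,"ry": 0,"rz": 0},
    {"tx": 0,"ty": 0.4,"tz": 0,"rx": 0,"ry": 0,"rz": 0},
    {"tx": 0,"ty": 0,"tz": 0,"rx": 0,"ry": 0,"rz": 0},
    {"tx": 0,"ty": 0,"tz": 0,"rx": 0,"ry": 0,"rz": 0},
  ],
)

```text
clock: 6.9
eef_pos: [0.463, -0.3281, 0.0747]
ee_rot: [-0.705, 0.706, 0.051, -0.049]
wrist_force: [-0.3, 0.3, 0.2]
grip_width: 0.878
```

>>> move_arm(
  targets=[
    {"tx": 0,"ty": 0,"tz": 0,"rx": 0,"ry": 0,"rz": 0},
    {"tx": 0,"ty": 0,"tz": 0,"rx": 0,"ry": 0,"rz": 0},
    {"tx": 0,"ty": 0,"tz": 0,"rx": 0,"ry": 0,"rz": 0},
    {"tx": 0,"ty": 0,"tz": 0,"rx": 0,"ry": 0,"rz": 0},
    {"tx": 0,"ty": 0,"tz": 0,"rx": 0,"ry": 0,"rz": 0},
    {"tx": 0,"ty": 0,"tz": 0,"rx": 0,"ry": 0,"rz": 0},
    {"tx": 0,"ty": 0,"tz": 0,"rx": 0,"ry": 0,"rz": 0},
  ],
  jaw=2.5,
  force=40,
)

```text
clock: 7.48
eef_pos: [0.4623, -0.3283, 0.0748]
ee_rot: [-0.705, 0.706, 0.051, -0.049]
wrist_force: [-2.1, 2.0, 10.6]
grip_width: 0.538
```

Run:
```python
from h import *
plan((.4622,-.327,.32,8.3),(.575,-.006,.26,97.5))
```

```text
now [ 0.4623 -0.3283  0.0748] 8.09 tilt y [ 0.002 -0.002 -1.   ]
6 (0.4622, -0.327, 0.32, 8.3)
[{"tx":0,"ty":-4.09,"tz":0.02,"rx":0,"ry":-0.04,"rz":0.0},{"tx":0,"ty":-4.09,"tz":0.02,"rx":0,"ry":-0.04,"rz":0.0},{"tx":0,"ty":-4.09,"tz":0.02,"rx":0,"ry":-0.04,"rz":0.0},{"tx":0,"ty":-4.09,"tz":0.02,"rx":0,"ry":-0.04,"rz":0.0},{"tx":0,"ty":-4.09,"tz":0.02,"rx":0,"ry":-0.04,"rz":0.0},{"tx":0,"ty":-4.09,"tz":0.02,"rx":0,"ry":-0.04,"rz":0.0}]
13 (0.575, -0.006, 0.26, 97.5)
[{"tx":1.22,"ty":0.46,"tz":2.32,"rx":0,"ry":-6.86,"rz":0.0},{"tx":1.48,"ty":0.46,"tz":2.16,"rx":0,"ry":-6.86,"rz":0.0},{"tx":1.73,"ty":0.46,"tz":1.96,"rx":0,"ry":-6.86,"rz":0.0},{"tx":1.95,"ty":0.46,"tz":1.74,"rx":0,"ry":-6.86,"rz":0.0},{"tx":2.15,"ty":0.46,"tz":1.5,"rx":0,"ry":-6.86,"rz":0.0},{"tx":2.31,"ty":0.46,"tz":1.23,"rx":0,"ry":-6.86,"rz":0.0},{"tx":2.44,"ty":0.46,"tz":0.95,"rx":0,"ry":-6.86,"rz":0.0},{"tx":2.54,"ty":0.46,"tz":0.65,"rx":0,"ry":-6.86,"rz":0.0},{"tx":2.6,"ty":0.46,"tz":0.34,"rx":0,"ry":-6.86,"rz":0.0},{"tx":2.62,"ty":0.46,"tz":0.03,"rx":0,"ry":-6.86,"rz":0.0},{"tx":2.6,"ty":0.46,"tz":-0.29,"rx":0,"ry":-6.86,"rz":0.0},{"tx":2.55,"ty":0.46,"tz":-0.59,"rx":0,"ry":-6.86,"rz":0.0},{"tx":2.46,"ty":0.46,"tz":-0.9,"rx":0,"ry":-6.86,"rz":0.0}]
```

>>> move_arm(
  targets=[
    {"tx": 0,"ty": -0.7,"tz": 0,"rx": 0,"ry": 0,"rz": 0},
    {"tx": 0,"ty": -1.8,"tz": 0,"rx": 0,"ry": 0,"rz": 0},
    {"tx": 0,"ty": -3,"tz": 0,"rx": 0,"ry": 0,"rz": 0},
    {"tx": 0,"ty": -3.5,"tz": 0,"rx": 0,"ry": 0,"rz": 0},
    {"tx": 0,"ty": -4,"tz": 0,"rx": 0,"ry": 0,"rz": 0},
    {"tx": 0,"ty": -4,"tz": 0,"rx": 0,"ry": 0,"rz": 0},
    {"tx": 0,"ty": -4,"tz": 0,"rx": 0,"ry": 0,"rz": 0},
    {"tx": 0,"ty": -2.5,"tz": 0,"rx": 0,"ry": 0,"rz": 0},
    {"tx": 0,"ty": -1,"tz": 0,"rx": 0,"ry": 0,"rz": 0},
    {"tx": 0,"ty": 0,"tz": 0,"rx": 0,"ry": 0,"rz": 0},
    {"tx": 0,"ty": 0,"tz": 0,"rx": 0,"ry": 0,"rz": 0},
  ],
)

```text
clock: 8.4
eef_pos: [0.4608, -0.3274, 0.3167]
ee_rot: [0.706, -0.705, -0.049, 0.051]
wrist_force: [-0.0, 0.5, -4.2]
grip_width: 0.534
```

Lifted, with about 3 N (300 g) on the wrist. Now I'll carry it over the carton.

>>> move_arm(
  targets=[
    {"tx": 1.22,"ty": 0.46,"tz": 2.32,"rx": 0,"ry": -6.86,"rz": 0},
    {"tx": 1.48,"ty": 0.46,"tz": 2.16,"rx": 0,"ry": -6.86,"rz": 0},
    {"tx": 1.73,"ty": 0.46,"tz": 1.96,"rx": 0,"ry": -6.86,"rz": 0},
    {"tx": 1.95,"ty": 0.46,"tz": 1.74,"rx": 0,"ry": -6.86,"rz": 0},
    {"tx": 2.15,"ty": 0.46,"tz": 1.5,"rx": 0,"ry": -6.86,"rz": 0},
    {"tx": 2.31,"ty": 0.46,"tz": 1.23,"rx": 0,"ry": -6.86,"rz": 0},
    {"tx": 2.44,"ty": 0.46,"tz": 0.95,"rx": 0,"ry": -6.86,"rz": 0},
    {"tx": 2.54,"ty": 0.46,"tz": 0.65,"rx": 0,"ry": -6.86,"rz": 0},
  ],
)

```text
clock: 9.07
eef_pos: [0.5304, -0.1288, 0.2777]
ee_rot: [0.603, -0.6, -0.37, 0.372]
wrist_force: [1.2, 0.5, -3.2]
grip_width: 0.534
```

>>> move_arm(
  targets=[
    {"tx": 2.6,"ty": 0.46,"tz": 0.34,"rx": 0,"ry": -6.86,"rz": 0},
    {"tx": 2.62,"ty": 0.46,"tz": 0.03,"rx": 0,"ry": -6.86,"rz": 0},
    {"tx": 2.6,"ty": 0.46,"tz": -0.29,"rx": 0,"ry": -6.86,"rz": 0},
    {"tx": 2.55,"ty": 0.46,"tz": -0.59,"rx": 0,"ry": -6.86,"rz": 0},
    {"tx": 2.46,"ty": 0.46,"tz": -0.9,"rx": 0,"ry": -6.86,"rz": 0},
    {"tx": 0,"ty": 0,"tz": 0,"rx": 0,"ry": 0,"rz": 0},
    {"tx": 0,"ty": 0,"tz": 0,"rx": 0,"ry": 0,"rz": 0},
    {"tx": 0,"ty": 0,"tz": 0,"rx": 0,"ry": 0,"rz": 0},
  ],
)

```text
clock: 9.73
eef_pos: [0.5743, -0.0074, 0.2556]
ee_rot: [0.469, -0.466, -0.53, 0.532]
wrist_force: [-0.0, -0.6, -3.4]
grip_width: 0.539
```

Run:
```python
from h import *
plan((.575,-.006,.129,97.5)); snap("wrist","w4");snap("scene","s4");p,_,M=pose()
out=[]
c=np.array([.575,-.006]);a=np.radians(7.5);X=np.array([np.cos(a),np.sin(a)]);Y=np.array([-X[1],X[0]])
for n in("w4","s4"):
    s=load(n);im=s["image"].copy()
    L=[[*(c+i*.106*X+j*.159*Y),.088] for i,j in((1,1),(1,-1),(-1,-1),(-1,1))]
    pts=proj(s,L);cv2.polylines(im,[pts.round().astype(int)],True,(255,0,0),1)
    for k in(-.095,.095):
        u=proj(s,[*(p-.057*M[:,2]*0+M[:,1]*.057-k*M[:,2])])[0];cv2.circle(im,tuple(int(v) for v in u),4,(0,0,255),1)
    print(pts.round().tolist());out.append(im)
cv2.imwrite("pics/v4.png",np.hstack([cv2.resize(out[0],(400,300)),cv2.resize(out[1][100:310,130:410],(400,300))])[:,:,::-1])
```

```text
now [ 0.5743 -0.0074  0.2556] 97.27 tilt y [-0.004  0.    -1.   ]
4 (0.575, -0.006, 0.129, 97.5)
[{"tx":0.03,"ty":3.16,"tz":-0.02,"rx":0,"ry":-0.06,"rz":0.0},{"tx":0.03,"ty":3.16,"tz":-0.02,"rx":0,"ry":-0.06,"rz":0.0},{"tx":0.03,"ty":3.16,"tz":-0.02,"rx":0,"ry":-0.06,"rz":0.0},{"tx":0.03,"ty":3.16,"tz":-0.02,"rx":0,"ry":-0.06,"rz":0.0}]
[[446.0, 314.0], [119.0, 315.0], [81.0, 81.0], [482.0, 80.0]]
[[189.0, 201.0], [258.0, 173.0], [300.0, 192.0], [230.0, 225.0]]
```

View pics/v4.png

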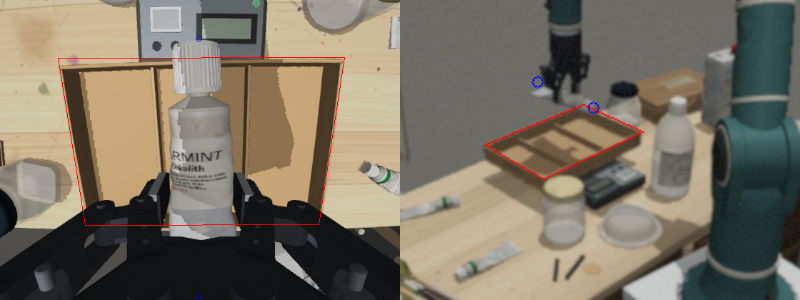

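The red carton outline (58–344, 58–225) lies on the seen rim and the cap end sits where predicted, so I'll lower the tube.

>>> move_arm(
  targets=[
    {"tx": 0.1,"ty": 2,"tz": -0.06,"rx": 0,"ry": 0,"rz": 0},
    {"tx": 0,"ty": 3,"tz": 0,"rx": 0,"ry": 0,"rz": 0},
    {"tx": 0,"ty": 3,"tz": 0,"rx": 0,"ry": 0,"rz": 0},
    {"tx": 0,"ty": 2,"tz": 0,"rx": 0,"ry": 0,"rz": 0},
    {"tx": 0,"ty": 1.2,"tz": 0,"rx": 0,"ry": 0,"rz": 0},
    {"tx": 0,"ty": 0.6,"tz": 0,"rx": 0,"ry": 0,"rz": 0},
    {"tx": 0,"ty": 0.3,"tz": 0,"rx": 0,"ry": 0,"rz": 0},
    {"tx": 0,"ty": 0,"tz": 0,"rx": 0,"ry": 0,"rz": 0},
    {"tx": 0,"ty": 0,"tz": 0,"rx": 0,"ry": 0,"rz": 0},
  ],
)

```text
clock: 10.58
eef_pos: [0.5767, -0.0058, 0.1381]
ee_rot: [-0.467, 0.468, 0.531, -0.53]
wrist_force: [0.1, -0.4, -2.4]
grip_width: 0.534
```

Run:
```python
from h import *
plan((.575,-.006,.129,97.5));print(observe()["wrist_force"],observe()["torque"])
```

```text
now [ 0.5767 -0.0058  0.1381] 97.29 tilt y [ 0.002 -0.    -1.   ]
1 (0.575, -0.006, 0.129, 97.5)
[{"tx":0,"ty":0.91,"tz":0.17,"rx":0,"ry":-0.21,"rz":0.0}]
[ 0.06617329 -0.44527705 -2.42583687] [ 0.00510695  0.00605081 -0.01706249]
```

>>> move_arm(
  targets=[
    {"tx": 0,"ty": 0.3,"tz": 0.1,"rx": 0,"ry": 0,"rz": 0},
    {"tx": 0,"ty": 0.3,"tz": 0.07,"rx": 0,"ry": 0,"rz": 0},
    {"tx": 0,"ty": 0.2,"tz": 0,"rx": 0,"ry": 0,"rz": 0},
    {"tx": 0,"ty": 0,"tz": 0,"rx": 0,"ry": 0,"rz": 0},
    {"tx": 0,"ty": 0,"tz": 0,"rx": 0,"ry": 0,"rz": 0},
  ],
)

```text
clock: 11.0
eef_pos: [0.5742, -0.0061, 0.1289]
ee_rot: [0.467, -0.467, -0.531, 0.531]
wrist_force: [0.1, 0.1, -3.2]
grip_width: 0.541
```

>>> move_arm(
  targets=[
    {"tx": 0,"ty": 0.2,"tz": 0,"rx": 0,"ry": 0,"rz": 0},
    {"tx": 0,"ty": 0,"tz": 0,"rx": 0,"ry": 0,"rz": 0},
    {"tx": 0,"ty": 0,"tz": 0,"rx": 0,"ry": 0,"rz": 0},
  ],
)

```text
clock: 11.25
eef_pos: [0.5745, -0.0059, 0.1271]
ee_rot: [-0.467, 0.467, 0.531, -0.531]
wrist_force: [1.2, 0.4, -2.2]
grip_width: 0.537
```

>>> move_arm(
  targets=[
    {"tx": 0,"ty": 0,"tz": 0,"rx": 0,"ry": 0,"rz": 0},
    {"tx": 0,"ty": 0,"tz": 0,"rx": 0,"ry": 0,"rz": 0},
    {"tx": 0,"ty": 0,"tz": 0,"rx": 0,"ry": 0,"rz": 0},
    {"tx": 0,"ty": 0,"tz": 0,"rx": 0,"ry": 0,"rz": 0},
    {"tx": 0,"ty": 0,"tz": 0,"rx": 0,"ry": 0,"rz": 0},
  ],
  jaw=6.3,
)

```text
clock: 11.67
eef_pos: [0.5744, -0.006, 0.1271]
ee_rot: [-0.467, 0.467, 0.531, -0.531]
wrist_force: [-0.4, -0.7, -0.1]
grip_width: 0.736
```

>>> move_arm(
  targets=[
    {"tx": 0,"ty": -0.5,"tz": 0,"rx": 0,"ry": 0,"rz": 0},
    {"tx": 0,"ty": -1.5,"tz": 0,"rx": 0,"ry": 0,"rz": 0},
    {"tx": 0,"ty": -3,"tz": 0,"rx": 0,"ry": 0,"rz": 0},
    {"tx": 0,"ty": -4,"tz": 0,"rx": 0,"ry": 0,"rz": 0},
    {"tx": 0,"ty": -4,"tz": 0,"rx": 0,"ry": 0,"rz": 0},
    {"tx": 0,"ty": -4,"tz": 0,"rx": 0,"ry": 0,"rz": 0},
    {"tx": 0,"ty": -3,"tz": 0,"rx": 0,"ry": 0,"rz": 0},
    {"tx": 0,"ty": 0,"tz": 0,"rx": 0,"ry": 0,"rz": 0},
    {"tx": 0,"ty": 0,"tz": 0,"rx": 0,"ry": 0,"rz": 0},
  ],
)

```text
clock: 12.42
eef_pos: [0.5748, -0.0057, 0.3301]
ee_rot: [-0.466, 0.469, 0.532, -0.53]
wrist_force: [-1.0, -0.7, -0.6]
grip_width: 0.735
```

Run:
```python
from h import *
u=np.array([np.cos(np.radians(75.1)),np.sin(np.radians(75.1))]);g=np.array([.6126,.3422])-.015*u
print(g);plan((*g,.33,-14.9)); snap("wrist","w5");snap("scene","s5")
c=np.array([.575,-.006]);a=np.radians(7.5);X=np.array([np.cos(a),np.sin(a)]);Y=np.array([-X[1],X[0]]);out=[]
for n in("w5","s5"):
    s=load(n);im=s["image"].copy()
    pts=proj(s,[[*(c+i*.106*X+j*.159*Y),.088] for i,j in((1,1),(1,-1),(-1,-1),(-1,1))]);cv2.polylines(im,[pts.round().astype(int)],True,(255,0,0),1)
    out.append(im)
cv2.imwrite("pics/v5.png",np.hstack([cv2.resize(out[0],(400,300)),cv2.resize(out[1][130:280,150:350],(400,300))])[:,:,::-1])
```

```text
[0.60874301 0.32770436]
now [ 0.5748 -0.0057  0.3301] 97.31 tilt y [ 0.005 -0.001 -1.   ]
16 (np.float64(0.6087430081026796), np.float64(0.32770435881018006), 0.33, -14.9)
[{"tx":2.04,"ty":0,"tz":-0.48,"rx":0,"ry":7.01,"rz":0.0},{"tx":2.08,"ty":0,"tz":-0.22,"rx":0,"ry":7.01,"rz":0.0},{"tx":2.09,"ty":0,"tz":0.03,"rx":0,"ry":7.01,"rz":0.0},{"tx":2.07,"ty":0,"tz":0.29,"rx":0,"ry":7.01,"rz":0.0},{"tx":2.02,"ty":0,"tz":0.54,"rx":0,"ry":7.01,"rz":0.0},{"tx":1.94,"ty":0,"tz":0.78,"rx":0,"ry":7.01,"rz":0.0},{"tx":1.83,"ty":0,"tz":1.01,"rx":0,"ry":7.01,"rz":0.0},{"tx":1.69,"ty":0,"tz":1.23,"rx":0,"ry":7.01,"rz":0.0},{"tx":1.53,"ty":0,"tz":1.43,"rx":0,"ry":7.01,"rz":0.0},{"tx":1.35,"ty":0,"tz":1.6,"rx":0,"ry":7.01,"rz":0.0},{"tx":1.14,"ty":0,"tz":1.76,"rx":0,"ry":7.01,"rz":0.0},{"tx":0.92,"ty":0,"tz":1.88,"rx":0,"ry":7.01,"rz":0.0},{"tx":0.68,"ty":0,"tz":1.98,"rx":0,"ry":7.01,"rz":0.0},{"tx":0.43,"ty":0,"tz":2.05,"rx":0,"ry":7.01,"rz":0.0},{"tx":0.18,"ty":0,"tz":2.09,"rx":0,"ry":7.01,"rz":0.0},{"tx":-0.08,"ty":0,"tz":2.09,"rx":0,"ry":7.01,"rz":0.0}]
```

View pics/v5.png

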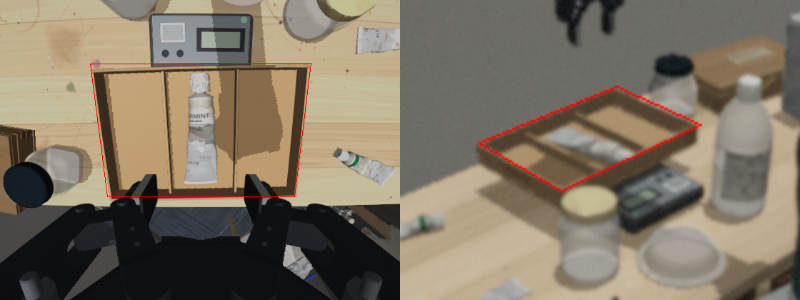

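Large tube lies centred in the middle bay and the carton still matches its outline. For tube A I'll use yaw 165°, so that the camera side faces away from the tower.

Run:
```python
from h import *
print(observe()["joint_positions"].round(2));plan((.6087,.3277,.33,165.1),(.6087,.3277,.072,165.1))
```

```text
[ 0.59  0.46 -0.84  1.73  0.37  1.12  1.34]
now [ 0.5736 -0.0062  0.3268] 97.3 tilt y [-0.001 -0.001 -1.   ]
10 (0.6087, 0.3277, 0.33, 165.1)
[{"tx":3.27,"ty":-0.03,"tz":-0.77,"rx":0,"ry":-6.78,"rz":0.0},{"tx":3.15,"ty":-0.03,"tz":-1.15,"rx":0,"ry":-6.78,"rz":0.0},{"tx":3.0,"ty":-0.03,"tz":-1.52,"rx":0,"ry":-6.78,"rz":0.0},{"tx":2.8,"ty":-0.03,"tz":-1.86,"rx":0,"ry":-6.78,"rz":0.0},{"tx":2.56,"ty":-0.03,"tz":-2.18,"rx":0,"ry":-6.78,"rz":0.0},{"tx":2.28,"ty":-0.03,"tz":-2.46,"rx":0,"ry":-6.78,"rz":0.0},{"tx":1.97,"ty":-0.03,"tz":-2.72,"rx":0,"ry":-6.78,"rz":0.0},{"tx":1.64,"ty":-0.03,"tz":-2.93,"rx":0,"ry":-6.78,"rz":0.0},{"tx":1.28,"ty":-0.03,"tz":-3.1,"rx":0,"ry":-6.78,"rz":0.0},{"tx":0.91,"ty":-0.03,"tz":-3.23,"rx":0,"ry":-6.78,"rz":0.0}]
7 (0.6087, 0.3277, 0.072, 165.1)
[{"tx":0,"ty":3.69,"tz":0,"rx":0,"ry":0,"rz":0.0},{"tx":0,"ty":3.69,"tz":0,"rx":0,"ry":0,"rz":0.0},{"tx":0,"ty":3.69,"tz":0,"rx":0,"ry":0,"rz":0.0},{"tx":0,"ty":3.69,"tz":0,"rx":0,"ry":0,"rz":0.0},{"tx":0,"ty":3.69,"tz":0,"rx":0,"ry":0,"rz":0.0},{"tx":0,"ty":3.69,"tz":0,"rx":0,"ry":0,"rz":0.0},{"tx":0,"ty":3.69,"tz":0,"rx":0,"ry":0,"rz":0.0}]
```

>>> move_arm(
  targets=[
    {"tx": 3.27,"ty": 0,"tz": -0.77,"rx": 0,"ry": -6.78,"rz": 0},
    {"tx": 3.15,"ty": 0,"tz": -1.15,"rx": 0,"ry": -6.78,"rz": 0},
    {"tx": 3.0,"ty": 0,"tz": -1.52,"rx": 0,"ry": -6.78,"rz": 0},
    {"tx": 2.8,"ty": 0,"tz": -1.86,"rx": 0,"ry": -6.78,"rz": 0},
    {"tx": 2.56,"ty": 0,"tz": -2.18,"rx": 0,"ry": -6.78,"rz": 0},
    {"tx": 2.28,"ty": 0,"tz": -2.46,"rx": 0,"ry": -6.78,"rz": 0},
    {"tx": 1.97,"ty": 0,"tz": -2.72,"rx": 0,"ry": -6.78,"rz": 0},
    {"tx": 1.64,"ty": 0,"tz": -2.93,"rx": 0,"ry": -6.78,"rz": 0},
    {"tx": 1.28,"ty": 0,"tz": -3.1,"rx": 0,"ry": -6.78,"rz": 0},
    {"tx": 0.91,"ty": 0,"tz": -3.23,"rx": 0,"ry": -6.78,"rz": 0},
    {"tx": 0,"ty": 0,"tz": 0,"rx": 0,"ry": 0,"rz": 0},
    {"tx": 0,"ty": 0,"tz": 0,"rx": 0,"ry": 0,"rz": 0},
  ],
)

```text
clock: 13.52
eef_pos: [0.6075, 0.3304, 0.3246]
ee_rot: [0.092, -0.089, -0.701, 0.702]
wrist_force: [-0.2, -0.8, -0.4]
grip_width: 0.736
```

Run:
```python
from h import *
print(observe()["joint_positions"].round(2));plan((.6087,.3277,.072,165.1)); w=snap("wrist","w6")
a=w["image"].copy();u=np.array([np.cos(np.radians(75.1)),np.sin(np.radians(75.1))])
for k in(-.075,0,.075):
    q=proj(w,[*(np.array([.6126,.3422])+k*u),.012])[0];cv2.circle(a,tuple(int(v) for v in q),5,(255,0,0),1)
cv2.imwrite("pics/v6.png",a[:,:,::-1])
```

```text
[ 0.06  0.76 -1.02  1.42  0.65  1.32  1.89]
now [0.6075 0.3304 0.3246] 165.35 tilt y [-0.004  0.    -1.   ]
7 (0.6087, 0.3277, 0.072, 165.1)
[{"tx":-0.03,"ty":3.61,"tz":0.03,"rx":0,"ry":0.04,"rz":0.0},{"tx":-0.03,"ty":3.61,"tz":0.03,"rx":0,"ry":0.04,"rz":0.0},{"tx":-0.03,"ty":3.61,"tz":0.03,"rx":0,"ry":0.04,"rz":0.0},{"tx":-0.03,"ty":3.61,"tz":0.03,"rx":0,"ry":0.04,"rz":0.0},{"tx":-0.03,"ty":3.61,"tz":0.03,"rx":0,"ry":0.04,"rz":0.0},{"tx":-0.03,"ty":3.61,"tz":0.03,"rx":0,"ry":0.04,"rz":0.0},{"tx":-0.03,"ty":3.61,"tz":0.03,"rx":0,"ry":0.04,"rz":0.0}]
```

View pics/v6.png

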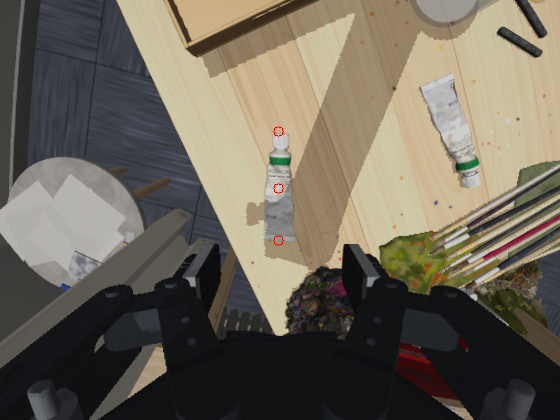

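Tube A's ends at (279,132) and (279,240) match the prediction, and the tower is well clear behind. Descending.

>>> move_arm(
  targets=[
    {"tx": -0.1,"ty": 3.6,"tz": 0.1,"rx": 0,"ry": 0,"rz": 0},
    {"tx": -0.1,"ty": 3.6,"tz": 0.1,"rx": 0,"ry": 0,"rz": 0},
    {"tx": 0,"ty": 4,"tz": 0,"rx": 0,"ry": 0,"rz": 0},
    {"tx": 0,"ty": 4,"tz": 0,"rx": 0,"ry": 0,"rz": 0},
    {"tx": 0,"ty": 4,"tz": 0,"rx": 0,"ry": 0,"rz": 0},
    {"tx": 0,"ty": 2.8,"tz": 0,"rx": 0,"ry": 0,"rz": 0},
    {"tx": 0,"ty": 1.6,"tz": 0,"rx": 0,"ry": 0,"rz": 0},
    {"tx": 0,"ty": 0.8,"tz": 0,"rx": 0,"ry": 0,"rz": 0},
    {"tx": 0,"ty": 0.4,"tz": 0,"rx": 0,"ry": 0,"rz": 0},
    {"tx": 0,"ty": 0,"tz": 0,"rx": 0,"ry": 0,"rz": 0},
    {"tx": 0,"ty": 0,"tz": 0,"rx": 0,"ry": 0,"rz": 0},
  ],
)

```text
clock: 14.48
eef_pos: [0.6116, 0.326, 0.0809]
ee_rot: [-0.091, 0.093, 0.702, -0.7]
wrist_force: [1.6, 0.2, 0.6]
grip_width: 0.737
```

Run:
```python
from h import *
plan((.6087,.3277,.072,165.1))
```

```text
now [0.6116 0.326  0.0809] 165.07 tilt y [ 0.002  0.001 -1.   ]
1 (0.6087, 0.3277, 0.072, 165.1)
[{"tx":0.32,"ty":0.89,"tz":-0.09,"rx":0,"ry":-0.03,"rz":0.0}]
```

>>> move_arm(
  targets=[
    {"tx": 0.2,"ty": 0.4,"tz": 0,"rx": 0,"ry": 0,"rz": 0},
    {"tx": 0.1,"ty": 0.4,"tz": 0,"rx": 0,"ry": 0,"rz": 0},
    {"tx": 0,"ty": 0,"tz": 0,"rx": 0,"ry": 0,"rz": 0},
    {"tx": 0,"ty": 0,"tz": 0,"rx": 0,"ry": 0,"rz": 0},
  ],
)

```text
clock: 14.82
eef_pos: [0.6077, 0.3263, 0.0711]
ee_rot: [0.091, -0.092, -0.701, 0.701]
wrist_force: [-0.3, 0.6, -0.0]
grip_width: 0.738
```

>>> move_arm(
  targets=[
    {"tx": 0,"ty": 0,"tz": 0,"rx": 0,"ry": 0,"rz": 0},
    {"tx": 0,"ty": 0,"tz": 0,"rx": 0,"ry": 0,"rz": 0},
    {"tx": 0,"ty": 0,"tz": 0,"rx": 0,"ry": 0,"rz": 0},
    {"tx": 0,"ty": 0,"tz": 0,"rx": 0,"ry": 0,"rz": 0},
    {"tx": 0,"ty": 0,"tz": 0,"rx": 0,"ry": 0,"rz": 0},
    {"tx": 0,"ty": 0,"tz": 0,"rx": 0,"ry": 0,"rz": 0},
    {"tx": 0,"ty": 0,"tz": 0,"rx": 0,"ry": 0,"rz": 0},
  ],
  jaw=1.5,
  force=35,
)

```text
clock: 15.4
eef_pos: [0.6082, 0.3269, 0.0722]
ee_rot: [-0.091, 0.092, 0.702, -0.701]
wrist_force: [0.1, -0.6, 5.5]
grip_width: 0.382
```

>>> move_arm(
  targets=[
    {"tx": 0,"ty": -0.7,"tz": 0,"rx": 0,"ry": 0,"rz": 0},
    {"tx": 0,"ty": -1.8,"tz": 0,"rx": 0,"ry": 0,"rz": 0},
    {"tx": 0,"ty": -3,"tz": 0,"rx": 0,"ry": 0,"rz": 0},
    {"tx": 0,"ty": -3.5,"tz": 0,"rx": 0,"ry": 0,"rz": 0},
    {"tx": 0,"ty": -4,"tz": 0,"rx": 0,"ry": 0,"rz": 0},
    {"tx": 0,"ty": -4,"tz": 0,"rx": 0,"ry": 0,"rz": 0},
    {"tx": 0,"ty": -2,"tz": 0,"rx": 0,"ry": 0,"rz": 0},
    {"tx": 0,"ty": -1,"tz": 0,"rx": 0,"ry": 0,"rz": 0},
    {"tx": 0,"ty": 0,"tz": 0,"rx": 0,"ry": 0,"rz": 0},
    {"tx": 0,"ty": 0,"tz": 0,"rx": 0,"ry": 0,"rz": 0},
  ],
)

```text
clock: 16.23
eef_pos: [0.6076, 0.3257, 0.2704]
ee_rot: [0.092, -0.092, -0.701, 0.702]
wrist_force: [-0.3, -0.2, -1.7]
grip_width: 0.381
```

Run:
```python
from h import *
c=np.array([.575,-.006]);a=np.radians(7.5);X=np.array([np.cos(a),np.sin(a)]);Y=np.array([-X[1],X[0]])
g=c+.107*Y-.015*X;print(g.round(4));plan((*g.round(4),.25,97.5));print(observe()["wrist_force"])
```

```text
[0.5462 0.0981]
now [0.6076 0.3257 0.2704] 165.1 tilt y [-0.    -0.001 -1.   ]
10 (np.float64(0.5462), np.float64(0.0981), 0.25, 97.5)
[{"tx":0.01,"ty":0.2,"tz":2.36,"rx":0,"ry":6.76,"rz":0.0},{"tx":-0.27,"ty":0.2,"tz":2.34,"rx":0,"ry":6.76,"rz":0.0},{"tx":-0.54,"ty":0.2,"tz":2.29,"rx":0,"ry":6.76,"rz":0.0},{"tx":-0.81,"ty":0.2,"tz":2.21,"rx":0,"ry":6.76,"rz":0.0},{"tx":-1.07,"ty":0.2,"tz":2.1,"rx":0,"ry":6.76,"rz":0.0},{"tx":-1.31,"ty":0.2,"tz":1.96,"rx":0,"ry":6.76,"rz":0.0},{"tx":-1.53,"ty":0.2,"tz":1.8,"rx":0,"ry":6.76,"rz":0.0},{"tx":-1.73,"ty":0.2,"tz":1.6,"rx":0,"ry":6.76,"rz":0.0},{"tx":-1.9,"ty":0.2,"tz":1.39,"rx":0,"ry":6.76,"rz":0.0},{"tx":-2.06,"ty":0.2,"tz":1.16,"rx":0,"ry":6.76,"rz":0.0}]
[-0.27708121 -0.20329558 -1.65471811]
```

>>> move_arm(
  targets=[
    {"tx": 0,"ty": 0.2,"tz": 2.36,"rx": 0,"ry": 6.76,"rz": 0},
    {"tx": -0.27,"ty": 0.2,"tz": 2.34,"rx": 0,"ry": 6.76,"rz": 0},
    {"tx": -0.54,"ty": 0.2,"tz": 2.29,"rx": 0,"ry": 6.76,"rz": 0},
    {"tx": -0.81,"ty": 0.2,"tz": 2.21,"rx": 0,"ry": 6.76,"rz": 0},
    {"tx": -1.07,"ty": 0.2,"tz": 2.1,"rx": 0,"ry": 6.76,"rz": 0},
    {"tx": -1.31,"ty": 0.2,"tz": 1.96,"rx": 0,"ry": 6.76,"rz": 0},
    {"tx": -1.53,"ty": 0.2,"tz": 1.8,"rx": 0,"ry": 6.76,"rz": 0},
    {"tx": -1.73,"ty": 0.2,"tz": 1.6,"rx": 0,"ry": 6.76,"rz": 0},
    {"tx": -1.9,"ty": 0.2,"tz": 1.39,"rx": 0,"ry": 6.76,"rz": 0},
    {"tx": -2.06,"ty": 0.2,"tz": 1.16,"rx": 0,"ry": 6.76,"rz": 0},
    {"tx": 0,"ty": 0,"tz": 0,"rx": 0,"ry": 0,"rz": 0},
    {"tx": 0,"ty": 0,"tz": 0,"rx": 0,"ry": 0,"rz": 0},
  ],
)

```text
clock: 17.23
eef_pos: [0.5457, 0.0965, 0.2489]
ee_rot: [0.467, -0.466, -0.53, 0.532]
wrist_force: [-0.2, 0.6, -0.6]
grip_width: 0.382
```

Run:
```python
from h import *
plan((.5462,.0981,.135,97.5));print(observe()["wrist_force"])
```

```text
now [0.5457 0.0965 0.2489] 97.39 tilt y [-0.004 -0.001 -1.   ]
3 (0.5462, 0.0981, 0.135, 97.5)
[{"tx":0.05,"ty":3.8,"tz":-0.02,"rx":0,"ry":-0.04,"rz":0.0},{"tx":0.05,"ty":3.8,"tz":-0.02,"rx":0,"ry":-0.04,"rz":0.0},{"tx":0.05,"ty":3.8,"tz":-0.02,"rx":0,"ry":-0.04,"rz":0.0}]
[-0.24561952  0.60340275 -0.63571694]
```

>>> move_arm(
  targets=[
    {"tx": 0.15,"ty": 2,"tz": 0,"rx": 0,"ry": 0,"rz": 0},
    {"tx": 0,"ty": 3,"tz": 0,"rx": 0,"ry": 0,"rz": 0},
    {"tx": 0,"ty": 3,"tz": 0,"rx": 0,"ry": 0,"rz": 0},
    {"tx": 0,"ty": 2,"tz": 0,"rx": 0,"ry": 0,"rz": 0},
    {"tx": 0,"ty": 1,"tz": 0,"rx": 0,"ry": 0,"rz": 0},
    {"tx": 0,"ty": 0.4,"tz": 0,"rx": 0,"ry": 0,"rz": 0},
    {"tx": 0,"ty": 0,"tz": 0,"rx": 0,"ry": 0,"rz": 0},
    {"tx": 0,"ty": 0,"tz": 0,"rx": 0,"ry": 0,"rz": 0},
  ],
)

```text
clock: 17.9
eef_pos: [0.547, 0.101, 0.1376]
ee_rot: [-0.466, 0.466, 0.532, -0.531]
wrist_force: [-0.9, 0.5, -0.0]
grip_width: 0.384
```

>>> move_arm(
  targets=[
    {"tx": -0.2,"ty": 0.4,"tz": 0,"rx": 0,"ry": 0,"rz": 0},
    {"tx": 0,"ty": 0.4,"tz": 0,"rx": 0,"ry": 0,"rz": 0},
    {"tx": 0,"ty": 0.2,"tz": 0,"rx": 0,"ry": 0,"rz": 0},
    {"tx": 0,"ty": 0,"tz": 0,"rx": 0,"ry": 0,"rz": 0},
    {"tx": 0,"ty": 0,"tz": 0,"rx": 0,"ry": 0,"rz": 0},
  ],
)

```text
clock: 18.32
eef_pos: [0.5467, 0.098, 0.1271]
ee_rot: [0.466, -0.466, -0.532, 0.532]
wrist_force: [-0.7, -0.3, -0.5]
grip_width: 0.385
```

>>> move_arm(
  targets=[
    {"tx": 0,"ty": 0.15,"tz": 0,"rx": 0,"ry": 0,"rz": 0},
    {"tx": 0,"ty": 0,"tz": 0,"rx": 0,"ry": 0,"rz": 0},
    {"tx": 0,"ty": 0,"tz": 0,"rx": 0,"ry": 0,"rz": 0},
  ],
)

```text
clock: 18.57
eef_pos: [0.5467, 0.0981, 0.1255]
ee_rot: [0.466, -0.466, -0.532, 0.532]
wrist_force: [-0.3, 0.3, -1.9]
grip_width: 0.384
```

>>> move_arm(
  targets=[
    {"tx": 0,"ty": 0,"tz": 0,"rx": 0,"ry": 0,"rz": 0},
    {"tx": 0,"ty": 0,"tz": 0,"rx": 0,"ry": 0,"rz": 0},
    {"tx": 0,"ty": 0,"tz": 0,"rx": 0,"ry": 0,"rz": 0},
    {"tx": 0,"ty": 0,"tz": 0,"rx": 0,"ry": 0,"rz": 0},
    {"tx": 0,"ty": 0,"tz": 0,"rx": 0,"ry": 0,"rz": 0},
  ],
  jaw=5.0,
)

```text
clock: 18.98
eef_pos: [0.5468, 0.0982, 0.1255]
ee_rot: [-0.466, 0.466, 0.532, -0.532]
wrist_force: [-0.1, 0.2, 0.7]
grip_width: 0.582
```

>>> move_arm(
  targets=[
    {"tx": 0,"ty": -0.5,"tz": 0,"rx": 0,"ry": 0,"rz": 0},
    {"tx": 0,"ty": -1.5,"tz": 0,"rx": 0,"ry": 0,"rz": 0},
    {"tx": 0,"ty": -3,"tz": 0,"rx": 0,"ry": 0,"rz": 0},
    {"tx": 0,"ty": -4,"tz": 0,"rx": 0,"ry": 0,"rz": 0},
    {"tx": 0,"ty": -4,"tz": 0,"rx": 0,"ry": 0,"rz": 0},
    {"tx": 0,"ty": -4,"tz": 0,"rx": 0,"ry": 0,"rz": 0},
    {"tx": 0,"ty": -3,"tz": 0,"rx": 0,"ry": 0,"rz": 0},
    {"tx": 0,"ty": 0,"tz": 0,"rx": 0,"ry": 0,"rz": 0},
    {"tx": 0,"ty": 0,"tz": 0,"rx": 0,"ry": 0,"rz": 0},
  ],
)

```text
clock: 19.73
eef_pos: [0.5472, 0.0986, 0.3284]
ee_rot: [-0.465, 0.468, 0.533, -0.531]
wrist_force: [-0.9, 0.1, -0.2]
grip_width: 0.589
```

Run:
```python
from h import *
plan((.3673,.3306,.31,9.5));w=snap("wrist","w7");s=snap("scene","s7")
cv2.imwrite("pics/v7.png",np.hstack([cv2.resize(w["image"],(400,300)),cv2.resize(s["image"][130:280,150:350],(400,300))])[:,:,::-1])
```

```text
now [0.5472 0.0986 0.3284] 97.51 tilt y [ 0.005 -0.    -1.   ]
13 (0.3673, 0.3306, 0.31, 9.5)
[{"tx":1.95,"ty":0.14,"tz":1.14,"rx":0,"ry":6.77,"rz":0.0},{"tx":1.8,"ty":0.14,"tz":1.36,"rx":0,"ry":6.77,"rz":0.0},{"tx":1.63,"ty":0.14,"tz":1.56,"rx":0,"ry":6.77,"rz":0.0},{"tx":1.43,"ty":0.14,"tz":1.74,"rx":0,"ry":6.77,"rz":0.0},{"tx":1.22,"ty":0.14,"tz":1.9,"rx":0,"ry":6.77,"rz":0.0},{"tx":0.99,"ty":0.14,"tz":2.03,"rx":0,"ry":6.77,"rz":0.0},{"tx":0.74,"ty":0.14,"tz":2.13,"rx":0,"ry":6.77,"rz":0.0},{"tx":0.48,"ty":0.14,"tz":2.21,"rx":0,"ry":6.77,"rz":0.0},{"tx":0.22,"ty":0.14,"tz":2.25,"rx":0,"ry":6.77,"rz":0.0},{"tx":-0.05,"ty":0.14,"tz":2.26,"rx":0,"ry":6.77,"rz":0.0},{"tx":-0.31,"ty":0.14,"tz":2.24,"rx":0,"ry":6.77,"rz":0.0},{"tx":-0.58,"ty":0.14,"tz":2.18,"rx":0,"ry":6.77,"rz":0.0},{"tx":-0.83,"ty":0.14,"tz":2.1,"rx":0,"ry":6.77,"rz":0.0}]
```

View pics/v7.png

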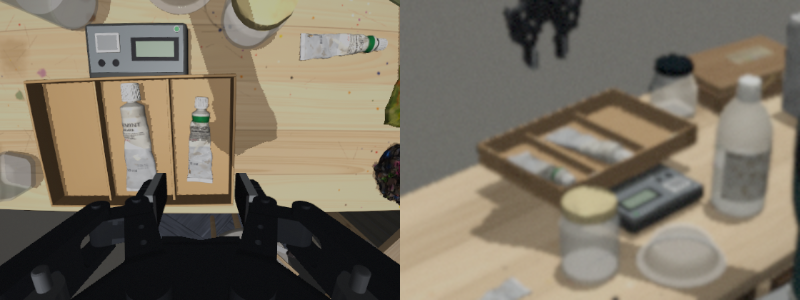

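Small tube A lies in the left bay (200,140) and the carton is level and in place. Now tube B, with the jaws opened to 6.5 cm on the way.

>>> move_arm(
  targets=[
    {"tx": 1.95,"ty": 0.14,"tz": 1.14,"rx": 0,"ry": 6.77,"rz": 0},
    {"tx": 1.8,"ty": 0.14,"tz": 1.36,"rx": 0,"ry": 6.77,"rz": 0},
    {"tx": 1.63,"ty": 0.14,"tz": 1.56,"rx": 0,"ry": 6.77,"rz": 0},
    {"tx": 1.43,"ty": 0.14,"tz": 1.74,"rx": 0,"ry": 6.77,"rz": 0},
    {"tx": 1.22,"ty": 0.14,"tz": 1.9,"rx": 0,"ry": 6.77,"rz": 0},
    {"tx": 0.99,"ty": 0.14,"tz": 2.03,"rx": 0,"ry": 6.77,"rz": 0},
    {"tx": 0.74,"ty": 0.14,"tz": 2.13,"rx": 0,"ry": 6.77,"rz": 0},
  ],
  jaw=6.5,
)

```text
clock: 20.42
eef_pos: [0.4485, 0.2233, 0.3141]
ee_rot: [0.642, -0.641, -0.297, 0.299]
wrist_force: [-0.7, 0.2, 0.4]
grip_width: 0.759
```

>>> move_arm(
  targets=[
    {"tx": 0.48,"ty": 0.14,"tz": 2.21,"rx": 0,"ry": 6.77,"rz": 0},
    {"tx": 0.22,"ty": 0.14,"tz": 2.25,"rx": 0,"ry": 6.77,"rz": 0},
    {"tx": -0.05,"ty": 0.14,"tz": 2.26,"rx": 0,"ry": 6.77,"rz": 0},
    {"tx": -0.31,"ty": 0.14,"tz": 2.24,"rx": 0,"ry": 6.77,"rz": 0},
    {"tx": -0.58,"ty": 0.14,"tz": 2.18,"rx": 0,"ry": 6.77,"rz": 0},
    {"tx": -0.83,"ty": 0.14,"tz": 2.1,"rx": 0,"ry": 6.77,"rz": 0},
    {"tx": 0,"ty": 0,"tz": 0,"rx": 0,"ry": 0,"rz": 0},
    {"tx": 0,"ty": 0,"tz": 0,"rx": 0,"ry": 0,"rz": 0},
  ],
)

```text
clock: 21.08
eef_pos: [0.3654, 0.3306, 0.306]
ee_rot: [-0.704, 0.705, 0.059, -0.061]
wrist_force: [1.3, -0.0, 0.5]
grip_width: 0.763
```

Run:
```python
from h import *
plan((.3673,.3306,.15,9.5));w=snap("wrist","w8")
a=w["image"];u=np.array([np.cos(np.radians(-80.5)),np.sin(np.radians(-80.5))])
for k in(-.075,0,.075): print(proj(w,[*(np.array([.3673,.3306])+k*u),.012]).round())
h=cv2.cvtColor(a,cv2.COLOR_RGB2HSV);m=((h[...,0]>60)&(h[...,0]<90)&(h[...,1]>130)&(h[...,2]>50)).astype(np.uint8)
n,l,st,c=cv2.connectedComponentsWithStats(m)
for i in range(1,n):
    if st[i,4]>60: print(st[i],onz(w,[c[i]],.02).round(3))
```

```text
now [0.3654 0.3306 0.306 ] 9.76 tilt y [-0.002 -0.002 -1.   ]
4 (0.3673, 0.3306, 0.15, 9.5)
[{"tx":0.05,"ty":3.9,"tz":-0.01,"rx":0,"ry":0.06,"rz":0.0},{"tx":0.05,"ty":3.9,"tz":-0.01,"rx":0,"ry":0.06,"rz":0.0},{"tx":0.05,"ty":3.9,"tz":-0.01,"rx":0,"ry":0.06,"rz":0.0},{"tx":0.05,"ty":3.9,"tz":-0.01,"rx":0,"ry":0.06,"rz":0.0}]
[[283. 121.]]
[[283. 182.]]
[[282. 237.]]
[272 148  21   7 125] [[0.36 0.37 0.02]]
```

The green band of B lies on the predicted axis (39 mm from the middle towards the cap), so I'll descend and grip.

>>> move_arm(
  targets=[
    {"tx": 0.1,"ty": 4,"tz": 0,"rx": 0,"ry": 0,"rz": 0},
    {"tx": 0,"ty": 4,"tz": 0,"rx": 0,"ry": 0,"rz": 0},
    {"tx": 0,"ty": 4,"tz": 0,"rx": 0,"ry": 0,"rz": 0},
    {"tx": 0,"ty": 4,"tz": 0,"rx": 0,"ry": 0,"rz": 0},
    {"tx": 0,"ty": 3.5,"tz": 0,"rx": 0,"ry": 0,"rz": 0},
    {"tx": 0,"ty": 2,"tz": 0,"rx": 0,"ry": 0,"rz": 0},
    {"tx": 0,"ty": 1,"tz": 0,"rx": 0,"ry": 0,"rz": 0},
    {"tx": 0,"ty": 0.4,"tz": 0,"rx": 0,"ry": 0,"rz": 0},
    {"tx": 0,"ty": 0,"tz": 0,"rx": 0,"ry": 0,"rz": 0},
    {"tx": 0,"ty": 0,"tz": 0,"rx": 0,"ry": 0,"rz": 0},
  ],
)

```text
clock: 21.97
eef_pos: [0.3687, 0.3306, 0.0792]
ee_rot: [0.705, -0.704, -0.059, 0.058]
wrist_force: [0.8, -0.1, 0.7]
grip_width: 0.761
```

```bash
python3 -c "
from h import *
plan((.3673,.3306,.072,9.5))"
```

```text
now [0.3687 0.3306 0.0792] 9.48 tilt y [ 0.001  0.001 -1.   ]
1 (0.3673, 0.3306, 0.072, 9.5)
[{"tx":-0.13,"ty":0.72,"tz":0.02,"rx":0,"ry":-0.02,"rz":0.0}]
```

>>> move_arm(
  targets=[
    {"tx": 0,"ty": 0.4,"tz": 0,"rx": 0,"ry": 0,"rz": 0},
    {"tx": 0,"ty": 0.3,"tz": 0,"rx": 0,"ry": 0,"rz": 0},
    {"tx": 0,"ty": 0,"tz": 0,"rx": 0,"ry": 0,"rz": 0},
    {"tx": 0,"ty": 0,"tz": 0,"rx": 0,"ry": 0,"rz": 0},
  ],
)

```text
clock: 22.3
eef_pos: [0.3681, 0.3303, 0.0716]
ee_rot: [0.705, -0.705, -0.059, 0.058]
wrist_force: [-0.9, 0.4, -0.4]
grip_width: 0.761
```

>>> move_arm(
  targets=[
    {"tx": 0,"ty": 0,"tz": 0,"rx": 0,"ry": 0,"rz": 0},
    {"tx": 0,"ty": 0,"tz": 0,"rx": 0,"ry": 0,"rz": 0},
    {"tx": 0,"ty": 0,"tz": 0,"rx": 0,"ry": 0,"rz": 0},
    {"tx": 0,"ty": 0,"tz": 0,"rx": 0,"ry": 0,"rz": 0},
    {"tx": 0,"ty": 0,"tz": 0,"rx": 0,"ry": 0,"rz": 0},
    {"tx": 0,"ty": 0,"tz": 0,"rx": 0,"ry": 0,"rz": 0},
    {"tx": 0,"ty": 0,"tz": 0,"rx": 0,"ry": 0,"rz": 0},
    {"tx": 0,"ty": 0,"tz": 0,"rx": 0,"ry": 0,"rz": 0},
  ],
  jaw=1.5,
  force=35,
)

```text
clock: 22.97
eef_pos: [0.368, 0.3305, 0.0718]
ee_rot: [0.705, -0.705, -0.059, 0.058]
wrist_force: [-0.3, -0.4, 5.0]
grip_width: 0.419
```

>>> move_arm(
  targets=[
    {"tx": 0,"ty": -0.7,"tz": 0,"rx": 0,"ry": 0,"rz": 0},
    {"tx": 0,"ty": -1.8,"tz": 0,"rx": 0,"ry": 0,"rz": 0},
    {"tx": 0,"ty": -3,"tz": 0,"rx": 0,"ry": 0,"rz": 0},
    {"tx": 0,"ty": -3.5,"tz": 0,"rx": 0,"ry": 0,"rz": 0},
    {"tx": 0,"ty": -4,"tz": 0,"rx": 0,"ry": 0,"rz": 0},
    {"tx": 0,"ty": -4,"tz": 0,"rx": 0,"ry": 0,"rz": 0},
    {"tx": 0,"ty": -3,"tz": 0,"rx": 0,"ry": 0,"rz": 0},
    {"tx": 0,"ty": -1.5,"tz": 0,"rx": 0,"ry": 0,"rz": 0},
    {"tx": 0,"ty": -1,"tz": 0,"rx": 0,"ry": 0,"rz": 0},
    {"tx": 0,"ty": 0,"tz": 0,"rx": 0,"ry": 0,"rz": 0},
    {"tx": 0,"ty": 0,"tz": 0,"rx": 0,"ry": 0,"rz": 0},
  ],
)

```text
clock: 23.88
eef_pos: [0.3676, 0.3298, 0.2958]
ee_rot: [-0.704, 0.705, 0.058, -0.059]
wrist_force: [-0.2, -0.7, -1.7]
grip_width: 0.414
```

Run:
```python
from h import *
c=np.array([.575,-.006]);a=np.radians(7.5);X=np.array([np.cos(a),np.sin(a)]);Y=np.array([-X[1],X[0]])
g=c-.107*Y;print(g.round(4));plan((*g.round(4),.27,97.5));print(observe()["wrist_force"])
```

```text
[ 0.589  -0.1121]
now [0.3676 0.3298 0.2958] 9.48 tilt y [-0.    -0.001 -1.   ]
13 (np.float64(0.589), np.float64(-0.1121), 0.27, 97.5)
[{"tx":1.12,"ty":0.2,"tz":-3.63,"rx":0,"ry":-6.77,"rz":0.0},{"tx":0.68,"ty":0.2,"tz":-3.74,"rx":0,"ry":-6.77,"rz":0.0},{"tx":0.24,"ty":0.2,"tz":-3.79,"rx":0,"ry":-6.77,"rz":0.0},{"tx":-0.21,"ty":0.2,"tz":-3.8,"rx":0,"ry":-6.77,"rz":0.0},{"tx":-0.66,"ty":0.2,"tz":-3.74,"rx":0,"ry":-6.77,"rz":0.0},{"tx":-1.09,"ty":0.2,"tz":-3.64,"rx":0,"ry":-6.77,"rz":0.0},{"tx":-1.52,"ty":0.2,"tz":-3.49,"rx":0,"ry":-6.77,"rz":0.0},{"tx":-1.92,"ty":0.2,"tz":-3.28,"rx":0,"ry":-6.77,"rz":0.0},{"tx":-2.29,"ty":0.2,"tz":-3.03,"rx":0,"ry":-6.77,"rz":0.0},{"tx":-2.63,"ty":0.2,"tz":-2.74,"rx":0,"ry":-6.77,"rz":0.0},{"tx":-2.94,"ty":0.2,"tz":-2.41,"rx":0,"ry":-6.77,"rz":0.0},{"tx":-3.2,"ty":0.2,"tz":-2.05,"rx":0,"ry":-6.77,"rz":0.0},{"tx":-3.42,"ty":0.2,"tz":-1.66,"rx":0,"ry":-6.77,"rz":0.0}]
[-0.22266671 -0.71111884 -1.68472151]
```

>>> move_arm(
  targets=[
    {"tx": 1.12,"ty": 0.2,"tz": -3.63,"rx": 0,"ry": -6.77,"rz": 0},
    {"tx": 0.68,"ty": 0.2,"tz": -3.74,"rx": 0,"ry": -6.77,"rz": 0},
    {"tx": 0.24,"ty": 0.2,"tz": -3.79,"rx": 0,"ry": -6.77,"rz": 0},
    {"tx": -0.21,"ty": 0.2,"tz": -3.8,"rx": 0,"ry": -6.77,"rz": 0},
    {"tx": -0.66,"ty": 0.2,"tz": -3.74,"rx": 0,"ry": -6.77,"rz": 0},
    {"tx": -1.09,"ty": 0.2,"tz": -3.64,"rx": 0,"ry": -6.77,"rz": 0},
  ],
)

```text
clock: 24.38
eef_pos: [0.4608, 0.1341, 0.283]
ee_rot: [0.646, -0.645, -0.288, 0.29]
wrist_force: [0.8, 0.8, -0.8]
grip_width: 0.416
```

>>> move_arm(
  targets=[
    {"tx": -1.52,"ty": 0.2,"tz": -3.49,"rx": 0,"ry": -6.77,"rz": 0},
    {"tx": -1.92,"ty": 0.2,"tz": -3.28,"rx": 0,"ry": -6.77,"rz": 0},
    {"tx": -2.29,"ty": 0.2,"tz": -3.03,"rx": 0,"ry": -6.77,"rz": 0},
    {"tx": -2.63,"ty": 0.2,"tz": -2.74,"rx": 0,"ry": -6.77,"rz": 0},
    {"tx": -2.94,"ty": 0.2,"tz": -2.41,"rx": 0,"ry": -6.77,"rz": 0},
    {"tx": -3.2,"ty": 0.2,"tz": -2.05,"rx": 0,"ry": -6.77,"rz": 0},
    {"tx": -3.42,"ty": 0.2,"tz": -1.66,"rx": 0,"ry": -6.77,"rz": 0},
    {"tx": 0,"ty": 0,"tz": 0,"rx": 0,"ry": 0,"rz": 0},
    {"tx": 0,"ty": 0,"tz": 0,"rx": 0,"ry": 0,"rz": 0},
  ],
)

```text
clock: 25.13
eef_pos: [0.5703, -0.1089, 0.2677]
ee_rot: [0.48, -0.476, -0.521, 0.522]
wrist_force: [-0.5, 1.1, -1.1]
grip_width: 0.418
```

```bash
python3 -c "
from h import *
plan((.589,-.1121,.135,97.5))"
```

```text
now [ 0.5703 -0.1089  0.2677] 94.95 tilt y [-0.005  0.002 -1.   ]
4 (0.589, -0.1121, 0.135, 97.5)
[{"tx":-0.12,"ty":3.32,"tz":-0.46,"rx":0,"ry":-0.64,"rz":0.0},{"tx":-0.12,"ty":3.32,"tz":-0.46,"rx":0,"ry":-0.64,"rz":0.0},{"tx":-0.13,"ty":3.32,"tz":-0.46,"rx":0,"ry":-0.64,"rz":0.0},{"tx":-0.13,"ty":3.32,"tz":-0.46,"rx":0,"ry":-0.64,"rz":0.0}]
```

Some rows were speed-limited. I'll correct sideways first and then descend.

>>> move_arm(
  targets=[
    {"tx": -0.2,"ty": 0,"tz": -0.6,"rx": 0,"ry": -0.8,"rz": 0},
    {"tx": -0.2,"ty": 0,"tz": -0.6,"rx": 0,"ry": -0.9,"rz": 0},
    {"tx": -0.1,"ty": 1,"tz": -0.7,"rx": 0,"ry": -0.8,"rz": 0},
    {"tx": 0,"ty": 3,"tz": 0,"rx": 0,"ry": 0,"rz": 0},
    {"tx": 0,"ty": 2.5,"tz": 0,"rx": 0,"ry": 0,"rz": 0},
    {"tx": 0,"ty": 1,"tz": 0,"rx": 0,"ry": 0,"rz": 0},
    {"tx": 0,"ty": 0,"tz": 0,"rx": 0,"ry": 0,"rz": 0},
    {"tx": 0,"ty": 0,"tz": 0,"rx": 0,"ry": 0,"rz": 0},
  ],
)

```text
clock: 25.8
eef_pos: [0.5907, -0.1082, 0.1959]
ee_rot: [-0.465, 0.464, 0.533, -0.533]
wrist_force: [0.6, 0.6, -0.2]
grip_width: 0.411
```

```bash
python3 -c "
from h import *
plan((.589,-.1121,.135,97.5))"
```

```text
now [ 0.5907 -0.1082  0.1959] 97.85 tilt y [-0.     0.001 -1.   ]
2 (0.589, -0.1121, 0.135, 97.5)
[{"tx":-0.18,"ty":3.05,"tz":0.11,"rx":0,"ry":0.18,"rz":0.0},{"tx":-0.18,"ty":3.05,"tz":0.11,"rx":0,"ry":0.18,"rz":0.0}]
```

>>> move_arm(
  targets=[
    {"tx": -0.2,"ty": 2,"tz": 0.1,"rx": 0,"ry": 0,"rz": 0},
    {"tx": -0.15,"ty": 2,"tz": 0,"rx": 0,"ry": 0,"rz": 0},
    {"tx": 0,"ty": 1.4,"tz": 0,"rx": 0,"ry": 0,"rz": 0},
    {"tx": 0,"ty": 0.7,"tz": 0,"rx": 0,"ry": 0,"rz": 0},
    {"tx": 0,"ty": 0.3,"tz": 0,"rx": 0,"ry": 0,"rz": 0},
    {"tx": 0,"ty": 0,"tz": 0,"rx": 0,"ry": 0,"rz": 0},
    {"tx": 0,"ty": 0,"tz": 0,"rx": 0,"ry": 0,"rz": 0},
  ],
)

```text
clock: 26.38
eef_pos: [0.5905, -0.1126, 0.1329]
ee_rot: [-0.465, 0.465, 0.533, -0.532]
wrist_force: [0.7, -0.2, -1.0]
grip_width: 0.415
```

>>> move_arm(
  targets=[
    {"tx": 0,"ty": 0.3,"tz": 0,"rx": 0,"ry": 0,"rz": 0},
    {"tx": 0,"ty": 0.2,"tz": 0,"rx": 0,"ry": 0,"rz": 0},
    {"tx": 0,"ty": 0.1,"tz": 0,"rx": 0,"ry": 0,"rz": 0},
    {"tx": 0,"ty": 0,"tz": 0,"rx": 0,"ry": 0,"rz": 0},
    {"tx": 0,"ty": 0,"tz": 0,"rx": 0,"ry": 0,"rz": 0},
  ],
)

```text
clock: 26.8
eef_pos: [0.5898, -0.1128, 0.126]
ee_rot: [0.465, -0.465, -0.533, 0.533]
wrist_force: [-0.8, -0.0, -1.1]
grip_width: 0.413
```

>>> move_arm(
  targets=[
    {"tx": 0,"ty": 0.1,"tz": 0,"rx": 0,"ry": 0,"rz": 0},
    {"tx": 0,"ty": 0,"tz": 0,"rx": 0,"ry": 0,"rz": 0},
    {"tx": 0,"ty": 0,"tz": 0,"rx": 0,"ry": 0,"rz": 0},
  ],
)

```text
clock: 27.05
eef_pos: [0.5898, -0.1128, 0.1249]
ee_rot: [0.465, -0.465, -0.533, 0.533]
wrist_force: [0.8, 0.2, -1.2]
grip_width: 0.417
```

>>> move_arm(
  targets=[
    {"tx": 0,"ty": 0,"tz": 0,"rx": 0,"ry": 0,"rz": 0},
    {"tx": 0,"ty": 0,"tz": 0,"rx": 0,"ry": 0,"rz": 0},
    {"tx": 0,"ty": 0,"tz": 0,"rx": 0,"ry": 0,"rz": 0},
    {"tx": 0,"ty": 0,"tz": 0,"rx": 0,"ry": 0,"rz": 0},
    {"tx": 0,"ty": 0,"tz": 0,"rx": 0,"ry": 0,"rz": 0},
  ],
  jaw=5.2,
)

```text
clock: 27.47
eef_pos: [0.5899, -0.1128, 0.125]
ee_rot: [-0.465, 0.465, 0.533, -0.533]
wrist_force: [-0.1, -0.2, -0.3]
grip_width: 0.613
```

>>> move_arm(
  targets=[
    {"tx": 0,"ty": -0.5,"tz": 0,"rx": 0,"ry": 0,"rz": 0},
    {"tx": 0,"ty": -1.5,"tz": 0,"rx": 0,"ry": 0,"rz": 0},
    {"tx": 0,"ty": -3,"tz": 0,"rx": 0,"ry": 0,"rz": 0},
    {"tx": 0,"ty": -4,"tz": 0,"rx": 0,"ry": 0,"rz": 0},
    {"tx": 0,"ty": -4,"tz": 0,"rx": 0,"ry": 0,"rz": 0},
    {"tx": 0,"ty": -4,"tz": 0,"rx": 0,"ry": 0,"rz": 0},
    {"tx": 0,"ty": -3,"tz": 0,"rx": 0,"ry": 0,"rz": 0},
    {"tx": 0,"ty": -3,"tz": 0,"rx": 0,"ry": 0,"rz": 0},
    {"tx": 0,"ty": -1,"tz": 0,"rx": 0,"ry": 0,"rz": 0},
    {"tx": 0,"ty": 0,"tz": 0,"rx": 0,"ry": 0,"rz": 0},
    {"tx": 0,"ty": 0,"tz": 0,"rx": 0,"ry": 0,"rz": 0},
  ],
)

```text
clock: 28.38
eef_pos: [0.5895, -0.1128, 0.3653]
ee_rot: [0.465, -0.465, -0.533, 0.533]
wrist_force: [0.5, -1.0, -0.1]
grip_width: 0.609
```

Run:
```python
from h import *
w=snap("wrist","w9");s=snap("scene","s9");out=[]
c=np.array([.575,-.006]);a=np.radians(7.5);X=np.array([np.cos(a),np.sin(a)]);Y=np.array([-X[1],X[0]])
for s in(w,s):
    im=s["image"].copy();pts=proj(s,[[*(c+i*.106*X+j*.159*Y),.088] for i,j in((1,1),(1,-1),(-1,-1),(-1,1))]);cv2.polylines(im,[pts.round().astype(int)],True,(255,0,0),1);out.append(im)
cv2.imwrite("pics/v9.png",np.hstack([cv2.resize(out[0],(400,300)),cv2.resize(out[1][130:280,150:350],(400,300))])[:,:,::-1])
```

```text
(no output)
```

View pics/v9.png

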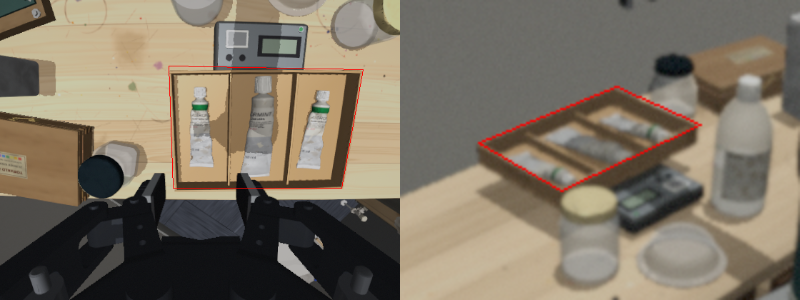

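All three tubes lie in their bays (201,127), (260,127) and (318,128). The carton still matches its starting outline, is level and isn't being touched, so I'll hand in.

```bash
python3 -c "
from h import *
print(finish_job(), observe()['clock'])"
```

```text
the job is handed in; nothing more can be done
the job is handed in; nothing more can be done
```

The job is done and handed in at about 28 s of the 72 s allowed. The hand-in reports no verdict, so what follows rests on my own checks.

- **Tare:** I pressed the pad once, with the fingers shut and the carton empty. The wrist force reached about 6 N and stayed above 5 N for roughly 0.3 s. It read 5.5 to 6.3 N at the ends of the last two moves, well under 25 N.
- **Tubes:** I laid the large tube in the middle bay first, then one small tube in the left bay and the other in the right. The order keeps the carton balanced on the narrow platform.
- **Last checks:** The final wrist and scene pictures show one tube in each bay. The carton's rim agrees with its starting outline to within a few millimetres, and it looks level. The gripper is more than 0.2 m above it, and I saw no bystander out of place.

Nothing failed outright, but three things didn't go as expected:
- The first two move calls were refused before anything moved, because some rows left out numbers.
- Some rows of the last carry were speed-limited and fell about 19 mm short, so I corrected the position before lowering the tube.
- The wrist force is noisy by about 0.5 to 1 N. The tare force comes from that sensor and how far the pad was pressed, with no separate check.

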